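# Unclamp the drilled brackets and rack them level for spraying

### The arm

A 6-joint arm with a two-finger parallel gripper is mounted at the origin on a cart in front of the work surface, level with it; the furniture and walls round the work are solid. World frame = base frame: x ahead of the robot, y to its left, z up, the work surface at z = 0. Lengths are in m, angles in rad, forces in N, time in s.
With the tool pointing down it reaches from about 0.4 to 0.825 m from the base axis. Payload 7 kg.
Tool frame: the origin (TCP) lies midway between the tips of the shut fingers; the grasp point (between the pads) lies 19 mm behind it; z points along the fingers, y is the line along which they close (so a half turn about z gives the same grasp; the last joint's range is limited). The gripper opens to 88 mm and grips with 3 to 60 N. Pads are 19 mm wide; open, the fingers measure 130 mm over their backs; the gripper's body (78 mm by 193 mm) begins 47 mm behind the grasp point.
Start: joints at [1.577, 0.359, 0.012, 0, -1.224, -0.288], TCP at [0.188, 0.648, 0.227] pointing down, gripper open.
Joint ranges: [-3.07, 3.07], [-1.43, 2.12], [-1.02, 1.25], [-3.03, 1.67], [-3.05, -0], [-3.03, 3.03]. Speed limits (rad/s): [2.39, 2.39, 3.01, 3.14, 3.14, 3.14].

### API

Orientations are given as [roll, pitch, yaw] about the fixed x, y, z axes, in that order (R = Rz(yaw) Ry(pitch) Rx(roll)).
In Python, from station import arm, grab_frame, camera_params, spot_in gives the robot as it stands.
- The arm moves only by the shell command python3 -m jog 'ROWS' [FORCE]. ROWS is JSON, a list that holds one entry, the list of rows, each a list of 7 numbers: the shift along the tool's x, y, z in mm, then the turn, a rotation vector about the tool's x, y, z in rad, then the finger opening in mm, from 0 to 87.6. In form: [[[x, y, z, wx, wy, wz, fingers], ...]]. A call has 1 to 20 rows; each row is the pose to reach, as a shift and turn from the pose commanded when the call began, along the tool's axes at that moment; what a row does not reach only later rows make up. A row lasts 1/8 s, in which the tool goes at most 62.5 mm and 10.7 degrees, less where a joint would pass 70% of its speed; a pose out of reach is approached as far as the arm can. A call with a gripper value outside its range is refused whole. The fingers move at their own pace and stop on an object; FORCE is the grip in N (left out, the last holds). Time passes only in rows, so rows that repeat a pose let the fingers close. It gives the time, the measured TCP pose, the force, the opening and the grip force at its end, in the units of the state.
- arm.get_state(): the state, without advancing time (a new reading comes with each control period).
- grab_frame(name): name is "side" or "top"; returns (picture, depth): 400x640x3 uint8, blue, green, red; 400x640 float32, m along the optical axis (not along the pixel's ray), 0 where there is no reading.
- camera_params(name): a dict with "mtx" (3x3 intrinsics, pixels), "R" (3x3) and "t" (3): a world point X has camera coordinates R X + t. Camera axes: x right, y down, z forward; pixel columns grow to the right and rows downward; lengths in m; the calibration is good to about 2 mm. A picture is of the moment at which its call begins. camera_params takes no time and is no camera call.
- arm.job_done(): hands the job in; it is judged then, once.
Trained networks look in the newest picture that a camera, given by its name, has taken for a name from the list of things; names that differ only in an ending like _2 or _b are one class to them, and where a whole thing is asked for, a point or a joint stands for the part that bears it (a point fixed in the world has none). Each returns a list of dicts, best first, with "confidence" (0 to 1); they miss things now and then, are a little off and sometimes report something else, mostly with a low value. They report only what shows in the picture. A call takes as long as a camera call.
- spot_in(query, camera): "uv" ([column, row] in pixels, amid what is visible of it).
The state is a dict: "t": time; "q": joint angles; "qd": joint speeds; "joint_efforts": joint torques, N m; "eef_pos": TCP position; "ee_rot": TCP orientation; "force": force on the tool from outside, world axes, zero at the start; "moment": the same for the moment, N m; "width": finger opening in m; "gripper_force": force on a finger pad.
Only numpy, scipy, OpenCV 4.12 (cv2) and the standard library are available. Lean on these libraries where they do the work, as an engineer would, in place of code of your own. Each camera call takes 0.05 s, during which the arm holds its last target. There are 200 camera calls.

### The job

Rack the drilled brackets for spraying: throw open the toggle clamps of the jig nests that hold a bracket, lift those brackets out, and hang every bracket, those from the jig and those standing on the bench, one to a peg on the rack, each by that one of its four holes from which it hangs level. Finish by pressing the clamps shut again over the empty nests, and leave the multimeter and the oil bottle where they are.

Things in the scene. Friction and masses are not known exactly. Their poses are not given: they have to be found in the camera images.
- bracket_end_1_mid (a point): Point of bracket_end_1 midway along its plate, in mid-thickness, 56 mm above the foot's underside and 56 mm below the top edge. x: plate's normal, y: along the plate, z: up to the top edge. Four 11 mm through holes lie 23 mm above this point, at y = -22.5, -7.5, +7.5, +22.5 mm. Post and foot are centred at y = -32.7 mm (end of the plate). Always there, starts clamped in one of the jig's nests.
- bracket_end_1: Bare aluminium flag bracket, 112 mm tall, about 185 g, one material: upright plate 90 mm long, 44 high, 6 thick, on a square post 22x22x60 mm (centred in its thickness) with a foot 42 mm (across the plate) x 54 (along it) x 8. Pinch it from above across the 6 mm, in the 27 mm strip over the holes. Origin: centre of the foot's underside.
- bracket_mid_1_mid (a point): Point of bracket_mid_1 midway along its plate, in mid-thickness, 56 mm above the foot's underside and 56 mm below the top edge. x: plate's normal, y: along the plate, z: up to the top edge. Four 11 mm through holes lie 23 mm above this point, at y = -22.5, -7.5, +7.5, +22.5 mm. Post and foot are centred at y = -10.9 mm (a little off the middle). If there, starts clamped in the other nest.
- bracket_mid_1: Bare aluminium flag bracket, 112 mm tall, about 185 g, one material: upright plate 90 mm long, 44 high, 6 thick, on a square post 22x22x60 mm (centred in its thickness) with a foot 42 mm (across the plate) x 54 (along it) x 8. Pinch it from above across the 6 mm, in the 27 mm strip over the holes. Origin: centre of the foot's underside.
- bracket_end_2_mid (a point): Point of bracket_end_2 midway along its plate, in mid-thickness, 56 mm above the foot's underside and 56 mm below the top edge. x: plate's normal, y: along the plate, z: up to the top edge. Four 11 mm through holes lie 23 mm above this point, at y = -22.5, -7.5, +7.5, +22.5 mm. Post and foot are centred at y = -32.7 mm (end of the plate). If there, starts loose, standing on the bench.
- bracket_end_2: Bare aluminium flag bracket, 112 mm tall, about 185 g, one material: upright plate 90 mm long, 44 high, 6 thick, on a square post 22x22x60 mm (centred in its thickness) with a foot 42 mm (across the plate) x 54 (along it) x 8. Pinch it from above across the 6 mm, in the 27 mm strip over the holes. Origin: centre of the foot's underside.
- bracket_mid_2_mid (a point): Point of bracket_mid_2 midway along its plate, in mid-thickness, 56 mm above the foot's underside and 56 mm below the top edge. x: plate's normal, y: along the plate, z: up to the top edge. Four 11 mm through holes lie 23 mm above this point, at y = -22.5, -7.5, +7.5, +22.5 mm. Post and foot are centred at y = +10.9 mm (a little off the middle). If there, starts loose, standing on the bench.
- bracket_mid_2: Bare aluminium flag bracket, 112 mm tall, about 185 g, one material: upright plate 90 mm long, 44 high, 6 thick, on a square post 22x22x60 mm (centred in its thickness) with a foot 42 mm (across the plate) x 54 (along it) x 8. Pinch it from above across the 6 mm, in the 27 mm strip over the holes. Origin: centre of the foot's underside.
- clamp_1 (a joint): Lever angle of an over-centre toggle clamp on the drill jig. 0: shut, lever upright, hold-down arm level with its rubber foot on the bracket's top edge, locked. 1.35: open, lever laid down away from the nest, arm raised upright clear of it. A link joins lever and arm; the lever stays where left, and takes 2 to 4 N at its ball.
- clamp_1_ball (a point): Centre of the 25 mm red ball on the end of the lever of clamp_1, 104 mm from the lever's pivot: 184 mm above the bench when shut, about 99 mm when open. It can be pinched from above along the jig's x axis and led round its arc with the fingers still pointing down, as the ball turns between them. Axes turn with the lever.
- clamp_1_pivot (a point): Pivot of the lever of clamp_1, fixed on the jig, 84 mm above the bench. x: the jig's x, the lever's turning axis; opening swings the ball from above the pivot down to the jig's -y side (right-handed about +x). The other clamp stands 85 mm off along x.
- nest_1 (a point): Centre of the floor of the jig nest beneath clamp_1, 12 mm above the bench, with a rim 6 mm high round the bracket's foot (1.5 mm play all round). Axes are the jig's: the clamp stands on the -y side, a bracket's plate runs along y. Lift the bracket straight up.
- clamp_2 (a joint): Lever angle of an over-centre toggle clamp on the drill jig. 0: shut, lever upright, hold-down arm level with its rubber foot on the bracket's top edge, locked. 1.35: open, lever laid down away from the nest, arm raised upright clear of it. A link joins lever and arm; the lever stays where left, and takes 2 to 4 N at its ball.
- clamp_2_ball (a point): Centre of the 25 mm red ball on the end of the lever of clamp_2, 104 mm from the lever's pivot: 184 mm above the bench when shut, about 99 mm when open. It can be pinched from above along the jig's x axis and led round its arc with the fingers still pointing down, as the ball turns between them. Axes turn with the lever.
- clamp_2_pivot (a point): Pivot of the lever of clamp_2, fixed on the jig, 84 mm above the bench. x: the jig's x, the lever's turning axis; opening swings the ball from above the pivot down to the jig's -y side (right-handed about +x). The other clamp stands 85 mm off along x.
- nest_2 (a point): Centre of the floor of the jig nest beneath clamp_2, 12 mm above the bench, with a rim 6 mm high round the bracket's foot (1.5 mm play all round). Axes are the jig's: the clamp stands on the -y side, a bracket's plate runs along y. Lift the bracket straight up.
- peg_1 (a point): Middle of a peg of the rack: a straight 5 mm yellow-dipped rod with a round end, 85 mm from bar to free end. It points to the rack's -x (front) and 0.21 rad upward; the free end lies 42.5 mm on from this point, the bar 42.5 mm behind it. About 214 mm above the bench. Pegs stand 128 mm apart along the rack's y, nothing is above them. Axes are the rack's.
- peg_2 (a point): Middle of a peg of the rack: a straight 5 mm yellow-dipped rod with a round end, 85 mm from bar to free end. It points to the rack's -x (front) and 0.21 rad upward; the free end lies 42.5 mm on from this point, the bar 42.5 mm behind it. About 214 mm above the bench. Pegs stand 128 mm apart along the rack's y, nothing is above them. Axes are the rack's.
- peg_3 (a point): Middle of a peg of the rack: a straight 5 mm yellow-dipped rod with a round end, 85 mm from bar to free end. It points to the rack's -x (front) and 0.21 rad upward; the free end lies 42.5 mm on from this point, the bar 42.5 mm behind it. About 214 mm above the bench. Pegs stand 128 mm apart along the rack's y, nothing is above them. Axes are the rack's.
- peg_4 (a point): Middle of a peg of the rack: a straight 5 mm yellow-dipped rod with a round end, 85 mm from bar to free end. It points to the rack's -x (front) and 0.21 rad upward; the free end lies 42.5 mm on from this point, the bar 42.5 mm behind it. About 214 mm above the bench. Pegs stand 128 mm apart along the rack's y, nothing is above them. Axes are the rack's.
- rack: Hanging rack, free-standing, 3 kg: dark steel base 110x430x10 mm, two uprights, a bar 205 mm up and four pegs that point to the front (-x). Origin at the middle of its underside; y along the bar. Brackets on neighbouring pegs clear one another if hung with their plates' y axes the same way round.
- multimeter: Yellow multimeter, 128x68x37 mm, lying on the bench behind the jig; a bystander. Origin at the centre of its underside.
- oil_bottle: Red oil bottle with black nozzle, 30x30x74 mm, standing behind the jig to the right; a bystander. Origin at the centre of its underside.

How it is judged:
On the way, in this order (a step that is already met when the one before it is completed fails the run):
1. a toggle clamp is thrown open (value of joint any of clamp_1, clamp_2 above 1 rad), for 0.2 s.
2. bracket_end_1 is lifted out of its nest (height (world z) of bracket_end_1_mid above 0.14 m), for 0.2 s.
At the end, for the whole second after the job is handed in: Every bracket present hangs by a hole on its own peg (its mid point within 55 mm of the peg's middle from above and 10 to 48 mm below it; brackets over 70 mm apart), level along its plate within 0.12 rad and at rest; both clamps are shut (below 0.1 rad) (((horizontal distance between bracket_end_1_mid and peg_1 below 0.055 m and z of bracket_end_1_mid in the frame of peg_1 between -0.048 and -0.01 m) or (horizontal distance between bracket_end_1_mid and peg_2 below 0.055 m and z of bracket_end_1_mid in the frame of peg_2 between -0.048 and -0.01 m) or (horizontal distance between bracket_end_1_mid and peg_3 below 0.055 m and z of bracket_end_1_mid in the frame of peg_3 between -0.048 and -0.01 m) or (horizontal distance between bracket_end_1_mid and peg_4 below 0.055 m and z of bracket_end_1_mid in the frame of peg_4 between -0.048 and -0.01 m)) and angle between bracket_end_1_mid's own y axis and vertical between 1.45 and 1.69 rad and contact force between each of bracket_end_1, bracket_mid_1, bracket_end_2, bracket_mid_2 and rack above 0.5 N and linear speed of each of bracket_end_1, bracket_mid_1, bracket_end_2, bracket_mid_2 below 0.03 m/s and ((horizontal distance between bracket_mid_1_mid and peg_1 below 0.055 m and z of bracket_mid_1_mid in the frame of peg_1 between -0.048 and -0.01 m) or (horizontal distance between bracket_mid_1_mid and peg_2 below 0.055 m and z of bracket_mid_1_mid in the frame of peg_2 between -0.048 and -0.01 m) or (horizontal distance between bracket_mid_1_mid and peg_3 below 0.055 m and z of bracket_mid_1_mid in the frame of peg_3 between -0.048 and -0.01 m) or (horizontal distance between bracket_mid_1_mid and peg_4 below 0.055 m and z of bracket_mid_1_mid in the frame of peg_4 between -0.048 and -0.01 m)) and angle between bracket_mid_1_mid's own y axis and vertical between 1.45 and 1.69 rad and ((horizontal distance between bracket_end_2_mid and peg_1 below 0.055 m and z of bracket_end_2_mid in the frame of peg_1 between -0.048 and -0.01 m) or (horizontal distance between bracket_end_2_mid and peg_2 below 0.055 m and z of bracket_end_2_mid in the frame of peg_2 between -0.048 and -0.01 m) or (horizontal distance between bracket_end_2_mid and peg_3 below 0.055 m and z of bracket_end_2_mid in the frame of peg_3 between -0.048 and -0.01 m) or (horizontal distance between bracket_end_2_mid and peg_4 below 0.055 m and z of bracket_end_2_mid in the frame of peg_4 between -0.048 and -0.01 m)) and angle between bracket_end_2_mid's own y axis and vertical between 1.45 and 1.69 rad and ((horizontal distance between bracket_mid_2_mid and peg_1 below 0.055 m and z of bracket_mid_2_mid in the frame of peg_1 between -0.048 and -0.01 m) or (horizontal distance between bracket_mid_2_mid and peg_2 below 0.055 m and z of bracket_mid_2_mid in the frame of peg_2 between -0.048 and -0.01 m) or (horizontal distance between bracket_mid_2_mid and peg_3 below 0.055 m and z of bracket_mid_2_mid in the frame of peg_3 between -0.048 and -0.01 m) or (horizontal distance between bracket_mid_2_mid and peg_4 below 0.055 m and z of bracket_mid_2_mid in the frame of peg_4 between -0.048 and -0.01 m)) and angle between bracket_mid_2_mid's own y axis and vertical between 1.45 and 1.69 rad and distance between bracket_end_1_mid and bracket_mid_1_mid above 0.07 m and distance between each of bracket_end_1_mid, bracket_mid_1_mid and bracket_end_2_mid above 0.07 m and distance between each of bracket_end_1_mid, bracket_mid_1_mid, bracket_end_2_mid and bracket_mid_2_mid above 0.07 m and value of joint each of clamp_1, clamp_2 below 0.1 rad); the robot touches nothing.
It fails at once if the multimeter is pushed out of its place (over 40 mm) (distance of multimeter from where it was at the start of the episode above 0.04 m).
It fails at once if the oil bottle is pushed out of its place (over 40 mm) (distance of oil_bottle from where it was at the start of the episode above 0.04 m).
Of bracket_mid_1, bracket_end_2, bracket_mid_2 only 2 to 3 are there at a start; the rules pass over those that are not, and their reading is None.
At some moment in a run one of rack may be knocked a few centimetres aside while the robot is not near it.
It also fails if it takes over 210 s, if anything falls off the work surface, if the arm or the gripper's body presses on something with over 40 N, if the wrist force passes 120 N, or if a joint passes its speed limit or range.

## Working session

There is one attempt and no reset: what is moved stays moved. The work goes in short steps, Python scripts to look and compute and a shell command to move; the robot and the scene stay as the last step left them, time stands still between calls to the robot, and variables do not carry over. Pictures are saved under pics/ and viewed, at most 14 in all, crops included, and the job is handed in when it is done.

```bash
ls; mkdir -p pics; cat > h.py <<'E'
import numpy as np, cv2
from station import arm, grab_frame, camera_params, spot_in
def world(cam,depth,u,v,d=None):
    p=camera_params(cam);K=np.array(p["mtx"]);R=np.array(p["R"]);t=np.array(p["t"]).ravel()
    z=depth[int(v),int(u)] if d is None else d
    c=np.array([(u-K[0,2])/K[0,0]*z,(v-K[1,2])/K[1,1]*z,z])
    return R.T@(c-t)
def cloud(cam,depth):
    p=camera_params(cam);K=np.array(p["mtx"]);R=np.array(p["R"]);t=np.array(p["t"]).ravel()
    v,u=np.mgrid[:depth.shape[0],:depth.shape[1]]
    c=np.stack([(u-K[0,2])/K[0,0]*depth,(v-K[1,2])/K[1,1]*depth,depth],-1)
    W=(c-t)@R; W[depth<=0]=np.nan
    return W
def proj(cam,X):
    p=camera_params(cam);c=np.array(p["R"])@np.array(X)+np.array(p["t"]).ravel()
    q=np.array(p["mtx"])@c;return q[:2]/q[2]
E
python3 - <<'E'
from h import *
print(arm.get_state())
for c in("side","top"):
    im,d=grab_frame(c);cv2.imwrite(f"pics/{c}0.png",im);np.save(f"{c}0.npy",d)
    p=camera_params(c);print(c,-np.array(p["R"]).T@np.array(p["t"]).ravel(),np.array(p["R"])[2],np.array(p["mtx"])[0,0])
    W=cloud(c,d)
    for n in["bracket_end_1","bracket_mid_1","clamp_1_ball","peg_1","rack","multimeter","oil_bottle"]:
        for r in spot_in(n,c):
            print(n,np.round(r["uv"]),round(r["confidence"],2),np.round(W[int(r["uv"][1]),int(r["uv"][0])],3))
E
```

```text
pics
{'t': 0.0, 'q': array([ 1.57706909e+00,  3.59402574e-01,  1.10309301e-02, -3.48295589e-04,
       -1.22412221e+00, -2.88081956e-01]), 'qd': array([-2.39408794e-04, -3.93329912e-04, -9.17479945e-05, -1.33312417e-03,
        1.46073777e-03, -1.08734402e-04]), 'joint_efforts': array([ 3.00504162e-04, -5.82720780e+01,  2.93054241e+01,  6.99713320e+00,
        6.78488650e-03, -1.61648632e-04]), 'eef_pos': array([0.18761594, 0.64786831, 0.22560074]), 'ee_rot': array([ 3.13987205e+00, -1.68414626e-04, -2.81927665e-01]), 'force': array([ 0.67079754,  0.39511668, -0.27382133]), 'moment': array([0.06163025, 0.00312986, 0.01534806]), 'gripper_force': 0.0, 'width': 0.08768050561031436}
side [ 0.06122514 -0.68963268  1.20449839] [ 0.34170468  0.53272614 -0.77423561] 457.974229192471
bracket_end_1 [287. 232.] 0.97 [0.426 0.067 0.059]
bracket_end_1 [341. 298.] 0.71 [ 0.443 -0.191  0.016]
bracket_mid_1 [369. 282.] 0.88 [ 0.519 -0.223  0.078]
bracket_mid_1 [255. 195.] 0.59 [0.415 0.251 0.065]
clamp_1_ball [405. 258.] 0.48 [ 0.675 -0.197  0.03 ]
clamp_1_ball [372. 308.] 0.47 [ 0.434 -0.327  0.187
[... 323 characters left out ...]
85] [ 0.08488916  0.00267254 -0.99638682] 470.0312658440176
bracket_end_1 [395. 243.] 0.74 [ 0.436 -0.209  0.078]
bracket_end_1 [299. 246.] 0.5 [0.427 0.068 0.085]
bracket_mid_1 [394. 212.] 0.73 [ 0.523 -0.199  0.123]
bracket_mid_1 [236. 249.] 0.57 [0.413 0.252 0.066]
peg_1 [270. 193.] 0.75 [0.584 0.159 0.011]
peg_1 [395. 243.] 0.56 [ 0.436 -0.209  0.078]
rack [269. 195.] 0.74 [0.578 0.163 0.008]
multimeter [381. 166.] 0.66 [ 0.668 -0.174  0.028]
multimeter [444. 241.] 0.66 [ 0.443 -0.321  0.198]
multimeter [233. 250.] 0.61 [0.414 0.255 0.094]
oil_bottle [430. 185.] 0.6 [ 0.609 -0.32   0.053]
oil_bottle [395. 242.] 0.43 [ 0.439 -0.202  0.117]
oil_bottle [392. 214.] 0.4 [ 0.521 -0.206  0.056]
```

```bash
python3 - <<'E'
import cv2
s=cv2.imread("pics/side0.png")[150:370,190:490];t=cv2.imread("pics/top0.png")[120:310,180:480]
cv2.imwrite("pics/a.png",cv2.resize(s,(795,583),interpolation=cv2.INTER_CUBIC));cv2.imwrite("pics/b.png",cv2.resize(t,(798,505),interpolation=cv2.INTER_CUBIC))
E
```

```text
(no output)
```

View pics/a.png

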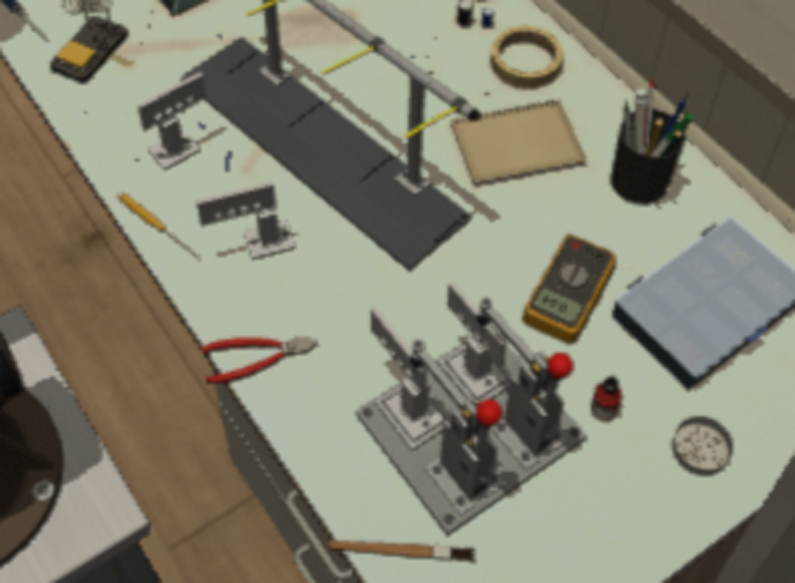

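View pics/b.png

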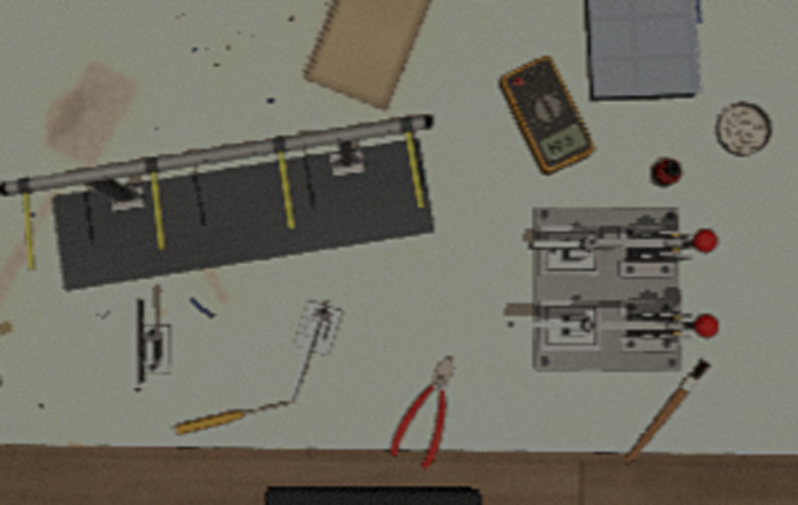

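Both pictures show four brackets. Two are clamped in the jig, under the red balls at about (488,411) and (560,365) in the side crop. Two stand on the bench in front of the rack, which has four yellow pegs. Next I fit the models to the depth and pixels.

```bash
cat >> h.py <<'E'
from scipy.optimize import least_squares
def boxes(y0): # in mid frame (x normal,y along,z up; origin mid, 56 above foot underside)
    return [((0,0,34),(3,45,22)),((0,y0,-18),(11,11,30)),((0,y0,-52),(21,27,4))]
def sdf(P,y0):
    o=[]
    for c,h in boxes(y0):
        q=np.abs(P-np.array(c))-np.array(h)
        o.append(np.linalg.norm(np.maximum(q,0),axis=1)+np.minimum(q.max(1),0))
    return np.min(o,0)
def fit_bracket(W,y0,xy,yaw,zb,tilt=False):
    """W Nx3 world m; returns x,y,yaw (mid), cost"""
    best=None
    for dy in (0,np.pi):
        def loc(p):
            c,s=np.cos(p[2]),np.sin(p[2]);d=W*1e3-np.array([p[0],p[1],zb+56])
            return np.stack([c*d[:,0]+s*d[:,1],-s*d[:,0]+c*d[:,1],d[:,2]],1)
        for off in(-15,15,0):
            yw=yaw+dy;x0=[xy[0]*1e3-np.sin(yw)*off,xy[1]*1e3+np.cos(yw)*off,yw]
            r=least_squares(lambda p:sdf(loc(p),y0),x0,loss="soft_l1",f_scale=3,x_scale=[10,10,.1])
            if best is None or r.cost<best[3]: best=(*np.round(r.x[:2],1),round(float(r.x[2]),3),r.cost/len(W))
    return best
def yellow(im):
    h=cv2.cvtColor(im,cv2.COLOR_BGR2HSV);return (h[...,0]>18)&(h[...,0]<36)&(h[...,1]>110)&(h[...,2]>70)
def red(im):
    h=cv2.cvtColor(im,cv2.COLOR_BGR2HSV);return ((h[...,0]<8)|(h[...,0]>172))&(h[...,1]>150)&(h[...,2]>60)
def fit_rack(ims,guess,gate=15,freez=True):
    """guess x,y,z(mm) of mean peg mid, yaw"""
    rays=[]
    for c,im in ims.items():
        p=camera_params(c);K=np.array(p["mtx"]);R=np.array(p["R"]);o=-R.T@np.array(p["t"]).ravel()*1e3
        v,u=np.nonzero(yellow(im));
        d=np.stack([(u-K[0,2])/K[0,0],(v-K[1,2])/K[1,1],np.ones(len(u))],1)@R
        rays+= [np.hstack([np.tile(o,(len(u),1)),d/np.linalg.norm(d,axis=1)[:,None]])]
    rays=np.vstack(rays)
    def res(p,A=rays):
        c,s=np.cos(p[3]),np.sin(p[3]);D=[]
        ts=np.linspace(-42.5,42.5,41)
        for y in(-192,-64,64,192):
            X=np.stack([-np.cos(.21)*ts,np.full(41,y),np.sin(.21)*ts],1)
            X=np.stack([c*X[:,0]-s*X[:,1],s*X[:,0]+c*X[:,1],X[:,2]],1)+p[:3]
            w=X[None]-A[:,None,:3];al=(w*A[:,None,3:]).sum(2)
            D.append(np.sqrt(np.maximum((w*w).sum(2)-al**2,0)).min(1))
        return np.min(D,0)
    p=np.array(guess,float)
    for g in(60,gate,gate):
        A=rays[res(p)<g]
        p=least_squares(lambda q:res(q,A),p,loss="soft_l1",f_scale=2,x_scale=[10,10,10,.1]).x
    r=res(p);return np.round(p,3),len(r[r<gate]),r[r<gate].mean()
E
python3 - <<'E'
from h import *
ims={c:cv2.imread(f"pics/{c}0.png") for c in("side","top")};D={c:np.load(f"{c}0.npy") for c in ims}
C={c:cloud(c,D[c]) for c in ims}
for c in ims:
    Y=C[c][yellow(ims[c])];Y=Y[(Y[:,2]>.17)&(Y[:,2]<.26)];print(c,"yellow",len(Y),np.nanmedian(Y,0))
    n,l,st,ce=cv2.connectedComponentsWithStats(red(ims[c]).astype(np.uint8))
    for i in range(1,n):
        m=l==i;P=C[c][m]
        if st[i,4]>8 and np.nanmax(P[:,2])>.15:
            p=camera_params(c);o=-np.array(p["R"]).T@np.array(p["t"]).ravel()
            q=np.nanmedian(P,0);q0=world(c,None,*ce[i],np.nanmedian(D[c][m]));
            e=(q0-o)/np.linalg.norm(q0-o);print(c,"ball",st[i,4],np.round(q0+e*.009,4))
W=np.vstack([C[c].reshape(-1,3) for c in ims]);W=W[np.isfinite(W).all(1)]
def sel(x0,x1,y0,y1,z0,z1): return W[(W[:,0]>x0)&(W[:,0]<x1)&(W[:,1]>y0)&(W[:,1]<y1)&(W[:,2]>z0)&(W[:,2]<z1)]
for nm,b,zb,yaw,xy in[("L",(.34,.50,.19,.30,.012,.125),0,0.,(.415,.25)),("R",(.33,.50,.01,.13,.012,.125),0,-.3,(.427,.067)),
   ("jn",(.405,.475,-.27,-.1,.022,.13),12,0,(.437,-.19)),("jf",(.49,.56,-.27,-.1,.022,.13),12,0,(.522,-.19))]:
    P=sel(*b)
    for y0 in(-32.7,-10.9,10.9):
        bs=min((fit_bracket(P,y0,xy,y,zb) for y in(yaw,yaw+np.pi/2)),key=lambda r:r[3])
        print(nm,len(P),y0,bs)
for g in([570,240,214,-.0],[570,240,214,.2],[570,240,214,-.2]):print(fit_rack(ims,g))
E
```

```text
side yellow 115 [0.5620636  0.09542113 0.21537433]
side ball 64 [ 0.5276 -0.3272  0.1879]
side ball 72 [ 0.443  -0.3276  0.1876]
top yellow 190 [0.55856119 0.09908635 0.21609637]
top ball 51 [ 0.5249 -0.3261  0.1887]
top ball 53 [ 0.4398 -0.3266  0.1889]
L 617 -32.7 (np.float64(428.1), np.float64(255.0), -1.521, np.float64(10.519077413178842))
L 617 -10.9 (np.float64(422.0), np.float64(254.9), -1.554, np.float64(8.104998381975197))
L 617 10.9 (np.float64(422.2), np.float64(254.8), 1.594, np.float64(8.106250778215966))
R 552 -32.7 (np.float64(404.4), np.float64(75.8), 1.272, np.float64(1.3177034126391642))
R 552 -10.9 (np.float64(414.3), np.float64(72.6), 1.273, np.float64(3.3355671840499))
R 552 10.9 (np.float64(418.8), np.float64(70.2), 1.251, np.float64(9.08359686743928))
jn 491 -32.7 (np.float64(443.1), np.float64(-187.4), 0.004, np.float64(1.4257622079346022))
jn 491 -10.9 (np.float64(438.7), np.float64(-205.3), 0.011, np.float64(5.432113852687141))
jn 491 10.9 (np.float64(443.0), np.float64(-205.7), 3.135, np.float64(4.831204302599938))
jf 534 -32.7 (np.float64(527.3), np.float64(-192.8), 0.012, np.float64(5.659853209422883))
jf 534 -10.9 (np.float64(527.5), np.float64(-208.8), 0.017, np.float64(1.8627734008968242))
jf 534 10.9 (np.float64(526.1), np.float64(-208.8), 3.212, np.float64(1.9636183111510082))
(array([5.41871e+02, 2.83194e+02, 2.11462e+02, 1.66000e-01]), 289, np.float64(1.598581505006701))
(array([5.41972e+02, 2.83219e+02, 2.11423e+02, 1.68000e-01]), 289, np.float64(1.60298478820648))
(array([5.38205e+02, 2.82614e+02, 2.12191e+02, 1.64000e-01]), 289, np.float64(1.5853083483454384))
```

```bash
python3 - <<'E'
from h import *
ims={c:cv2.imread(f"pics/{c}0.png") for c in("side","top")};D={c:np.load(f"{c}0.npy") for c in ims}
C={c:cloud(c,D[c]) for c in ims}
print(fit_rack(ims,[560,155,214,.16]),*[fit_rack({c:ims[c]},[560,155,214,.16]) for c in ims])
for b,zb,yaw,xy,y0 in[((.35,.49,.19,.32,.015,.125),0,1.57,(.415,.25),10.9),((.33,.50,.01,.13,.015,.125),0,1.27,(.41,.07),-32.7),((.405,.475,-.27,-.1,.022,.13),12,0,(.437,-.19),-32.7),((.49,.56,-.27,-.1,.022,.13),12,0,(.522,-.19),-10.9)]:
  for c in ims:
    W=C[c].reshape(-1,3);W=W[np.isfinite(W).all(1)]
    P=W[(W[:,0]>b[0])&(W[:,0]<b[1])&(W[:,1]>b[2])&(W[:,1]<b[3])&(W[:,2]>b[4])&(W[:,2]<b[5])]
    print(c,len(P),fit_bracket(P,y0,xy,yaw,zb))
    if y0==10.9:
        h,xe,ye=np.histogram2d(P[:,0],P[:,1],bins=[np.arange(.35,.495,.01),np.arange(.19,.325,.01)]);print(h.astype(int))
        T=P[P[:,2]>.105];print(len(T),T.min(0),T.max(0),np.median(T,0),P[:,2].max())
E
```

```text
(array([5.60333e+02, 1.56354e+02, 2.12276e+02, 1.64000e-01]), 399, np.float64(1.6157735009833476)) (array([5.61249e+02, 1.56840e+02, 2.11600e+02, 1.66000e-01]), 144, np.float64(1.4939707479889748)) (array([5.60106e+02, 1.56128e+02, 2.14617e+02, 1.68000e-01]), 255, np.float64(1.6646495517644708))
side 369 (np.float64(420.3), np.float64(255.0), 1.616, np.float64(1.3901108294751863))
[[ 0  0  0  0  0  0  0  0  0  0  0  0  0]
 [ 0  0  0  0  0  0  0  0  0  0  0  0  0]
 [ 0  0  0  0  0  9 11  0  0  0  0  0  0]
 [ 0  0  0  0  0 13 18  0  0  0  0  0  0]
 [ 0  0  0  0  1 17 34  1  0  0  0  0  0]
 [ 0  0  0  0  2 33 30  1  0  0  0  0  0]
 [ 0  0  0  0  0 32 31  1  0  0  0  0  0]
 [ 0  0  0  0  0  4 26  0  0  0  0  0  0]
 [ 0  0  0  0  0  3 25  1  0  0  0  0  0]
 [ 0  0  0  0  0  2 28  1  0  0  0  0  0]
 [ 0  0  0  0  0  1 24  2  0  0  0  0  0]
 [ 0  0  0  0  0  1 17  0  0  0  0  0  0]
 [ 0  0  0  0  0  0  0  0  0  0  0  0  0]
 [ 0  0  0  0  0  0  0  0  0  0  0  0  0]]
62 [0.37410618 0.2478053  0.10518121] [0.46340496 0.26074926 0.11560199] [0.42016834 0.25269434 0.10936314] 0.11560198659069831
[... 625 characters left out ...]
  0  0]
 [ 0  0  0  0  0  0  0  0  0  0  0  1  1]]
96 [0.37188771 0.25316871 0.10506597] [0.46158232 0.26220545 0.11839822] [0.41516159 0.25794498 0.11099754] 0.11839822205628953
side 402 (np.float64(405.7), np.float64(75.2), 1.275, np.float64(1.1241521148519473))
top 134 (np.float64(401.0), np.float64(78.8), 1.272, np.float64(0.8610832458925815))
side 367 (np.float64(441.3), np.float64(-188.2), 0.073, np.float64(1.2894270443653821))
top 124 (np.float64(440.9), np.float64(-185.0), -0.029, np.float64(2.2377938255774414))
side 381 (np.float64(528.2), np.float64(-209.5), 0.006, np.float64(0.8516764642630322))
top 153 (np.float64(524.1), np.float64(-206.4), 0.011, np.float64(2.4010972699541715))
```

```bash
cat > go.py <<'E'
import sys,json,numpy as np
from scipy.spatial.transform import Rotation as Ro
from station import arm
s=arm.get_state();p=s["eef_pos"]*1e3;R=Ro.from_euler("xyz",s["ee_rot"])
print("t %.1f pos %s rpy %s F %s w %.1f g %.1f"%(s["t"],np.round(p,1),np.round(s["ee_rot"],3),np.round(s["force"],1),s["width"]*1e3,s["gripper_force"]))
for a in sys.argv[1:]:
    x,y,z,w=map(float,a.split(","))
    T=Ro.from_euler("xyz",[np.pi,0,w]);print(a,"->",np.round(R.inv().apply(np.array([x,y,z])-p),1),np.round((R.inv()*T).as_rotvec(),3))
E
python3 go.py 440,200,330,-.9 441.5,-327,260,-1.571 441.5,-327,167,-1.571
```

```text
t 0.8 pos [187.7 648.3 226.6] rpy [-3.142  0.    -0.282] F [-0.5  0.   0.5] w 87.9 g 0.0
440,200,330,-.9 -> [ 367.   360.5 -103.4] [-0.     0.     0.618]
441.5,-327,260,-1.571 -> [515.  866.3 -33.5] [-0.     0.     1.289]
441.5,-327,167,-1.571 -> [515.  866.3  59.5] [-0.     0.     1.289]
```

```bash
python3 -m jog '[[[180,180,-103,0,0,0.3,60],[367,360,-103,0,0,0.62,60],[367,360,-103,0,0,0.62,60],[367,360,-103,0,0,0.62,60],[367,360,-103,0,0,0.62,60],[367,360,-103,0,0,0.62,60],[367,360,-103,0,0,0.62,60],[367,360,-103,0,0,0.62,60],[515,866,-33,0,0,1.289,60],[515,866,-33,0,0,1.289,60],[515,866,-33,0,0,1.289,60],[515,866,-33,0,0,1.289,60],[515,866,-33,0,0,1.289,60],[515,866,-33,0,0,1.289,60],[515,866,-33,0,0,1.289,60],[515,866,-33,0,0,1.289,60],[515,866,-33,0,0,1.289,60],[515,866,-33,0,0,1.289,60],[515,866,-33,0,0,1.289,60],[515,866,-33,0,0,1.289,60]]]' 30; python3 go.py 441.5,-327,167,-1.571
```

```text
t: 3.3
eef_pos: [0.4418, -0.3258, 0.26]
ee_rot: [-3.141, -0.0, -1.57]
force: [0.4, -0.1, 0.3]
width: 0.0603
gripper_force: 0.0
t 3.3 pos [ 441.8 -325.8  260. ] rpy [-3.141 -0.    -1.57 ] F [ 0.4 -0.1  0.3] w 60.3 g 0.0
441.5,-327,167,-1.571 -> [ 1.1  0.4 93. ] [-0.001 -0.     0.001]
```

```bash
python3 -m jog '[[[1,0,50,0,0,0,60],[1,0,93,0,0,0,60],[1,0,93,0,0,0,60],[1,0,93,0,0,0,10],[1,0,93,0,0,0,10],[1,0,93,0,0,0,10],[1,0,93,0,0,0,10],[1,0,93,0,0,0,10],[1,0,93,0,0,0,10]]]' 15; python3 - <<'E'
import numpy as np
for a in np.arange(.15,1.46,.12): print(np.round([104*np.sin(a), 104*(1-np.cos(a))],0),round(a,2))
E
```

```text
t: 4.42
eef_pos: [0.4425, -0.328, 0.1672]
ee_rot: [-3.14, -0.001, -1.571]
force: [3.6, -0.1, 2.7]
width: 0.0236
gripper_force: 15.0
[16.  1.] 0.15
[28.  4.] 0.27
[40.  8.] 0.39
[51. 13.] 0.51
[61. 20.] 0.63
[71. 28.] 0.75
[79. 37.] 0.87
[87. 47.] 0.99
[93. 58.] 1.11
[98. 69.] 1.23
[101.  81.] 1.35
```

```bash
python3 -m jog '[[[8,-1,0,0,0,0,10],[16,-1,1,0,0,0,10],[28,-1,4,0,0,0,10],[40,-1,8,0,0,0,10],[51,-1,13,0,0,0,10],[61,-1,20,0,0,0,10],[71,-1,28,0,0,0,10],[79,-1,37,0,0,0,10]]]' 15;  python3 -m jog '[[[8,0,10,0,0,0,10],[14,0,21,0,0,0,10],[19,0,32,0,0,0,10],[22,0,44,0,0,0,10],[22,0,47,0,0,0,10],[22,0,47,0,0,0,10]]]' 15
```

```text
t: 5.42
eef_pos: [0.4427, -0.4061, 0.1278]
ee_rot: [3.141, 0.003, -1.572]
force: [6.4, 7.2, -4.4]
width: 0.0235
gripper_force: 15.0
t: 6.18
eef_pos: [0.4429, -0.4288, 0.0814]
ee_rot: [3.141, 0.001, -1.571]
force: [5.8, 3.5, -3.0]
width: 0.0239
gripper_force: 15.0
```

```bash
python3 -m jog '[[[0,0,0,0,0,0,60],[0,0,0,0,0,0,60],[0,0,0,0,0,0,60],[0,0,-62,0,0,0,60],[0,0,-124,0,0,0,60],[0,0,-170,0,0,0,60],[-50,-43,-170,0,0,0,60],[-101,-86,-170,0,0,0,60],[-101,-86,-170,0,0,0,60],[-101,-86,-120,0,0,0,60],[-101,-86,-86,0,0,0,60],[-101,-86,-86,0,0,0,60],[-101,-86,-86,0,0,0,10],[-101,-86,-86,0,0,0,10],[-101,-86,-86,0,0,0,10],[-101,-86,-86,0,0,0,10],[-101,-86,-86,0,0,0,10],[-101,-86,-86,0,0,0,10]]]' 15
```

```text
t: 8.43
eef_pos: [0.5276, -0.328, 0.1691]
ee_rot: [3.14, -0.0, -1.571]
force: [-5.9, -0.4, 5.8]
width: 0.024
gripper_force: 15.0
```

```bash
python3 -m jog '[[[8,0,0,0,0,0,10],[16,0,1,0,0,0,10],[28,0,4,0,0,0,10],[40,0,8,0,0,0,10],[51,0,13,0,0,0,10],[61,0,20,0,0,0,10],[71,0,28,0,0,0,10],[79,0,37,0,0,0,10],[87,0,47,0,0,0,10],[93,0,58,0,0,0,10],[98,0,69,0,0,0,10],[101,0,81,0,0,0,10],[101,0,85,0,0,0,10],[101,0,85,0,0,0,10]]]' 15
```

```text
t: 10.18
eef_pos: [0.528, -0.4284, 0.0825]
ee_rot: [3.14, 0.001, -1.571]
force: [-3.3, 4.5, -2.8]
width: 0.0238
gripper_force: 15.0
```

```bash
python3 -m jog '[[[0,0,0,0,0,0,40],[0,0,0,0,0,0,40],[0,0,0,0,0,0,40],[0,0,-62,0,0,0,40],[0,0,-124,0,0,0,40],[0,0,-180,0,0,0,40],[-60,60,-180,0,0,0,40],[-120,200,-180,0,0,0,40],[-180,200,-180,0,0,0,40],[-240,200,-180,0,0,0,40],[-300,200,-180,0,0,0,40],[-300,200,-180,0,0,0,40],[-300,200,-180,0,0,0,40],[-300,200,-180,0,0,0,40]]]'; python3 - <<'E'
from h import *
for c in("side","top"):
    im,d=grab_frame(c);cv2.imwrite(f"pics/{c}1.png",im);np.save(f"{c}1.npy",d)
    W=cloud(c,d).reshape(-1,3);W=W[np.isfinite(W).all(1)]
    P=W[(W[:,0]>.4)&(W[:,0]<.56)&(W[:,1]<-.22)&(W[:,1]>-.42)&(W[:,2]>.13)]
    print(c,len(P),P.min(0) if len(P) else'',P.max(0) if len(P) else '')
    for lo in np.arange(.13,.25,.02):
        q=P[(P[:,2]>lo)&(P[:,2]<lo+.02)];print(round(lo,2),len(q),np.round(np.percentile(q[:,1],[2,98]),3) if len(q) else '')
s=cv2.imread("pics/side1.png")[230:370,290:450];cv2.imwrite("pics/c.png",cv2.resize(s,(640,560),interpolation=cv2.INTER_CUBIC))
E
```

```text
t: 11.92
eef_pos: [0.3291, -0.1283, 0.2644]
ee_rot: [-3.139, 0.0, -1.568]
force: [0.7, -0.6, -0.8]
width: 0.0402
gripper_force: 0.0
side 504 [ 0.4271143  -0.33002602  0.13019872] [ 0.5403284  -0.28236489  0.22907866]
0.13 207 [-0.329 -0.293]
0.15 50 [-0.318 -0.295]
0.17 47 [-0.317 -0.304]
0.19 42 [-0.316 -0.303]
0.21 158 [-0.318 -0.284]
0.23 0 
top 235 [ 0.42365118 -0.32521977  0.13012159] [ 0.53964289 -0.27906992  0.23651849]
0.13 96 [-0.323 -0.288]
0.15 14 [-0.308 -0.291]
0.17 4 [-0.31  -0.302]
0.19 1 [-0.299 -0.299]
0.21 119 [-0.313 -0.28 ]
0.23 1 [-0.311 -0.311]
```

View pics/c.png

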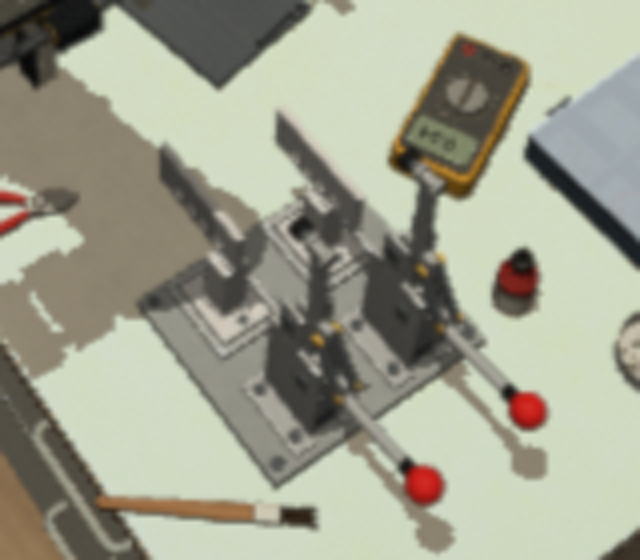

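The picture shows both levers laid down, with the balls at about (425,485) and (527,410) in the crop, and the arms upright, clear of y > -0.28. Now I refit the brackets.

```bash
cat >> h.py <<'E'
def jig_fit(C):
    for b,zb,xy,y0 in[((.405,.475,-.27,-.1,.022,.13),12,(.442,-.187),-32.7),((.49,.56,-.27,-.1,.022,.13),12,(.526,-.207),-10.9)]:
      for c in C:
        W=C[c].reshape(-1,3);W=W[np.isfinite(W).all(1)]
        P=W[(W[:,0]>b[0])&(W[:,0]<b[1])&(W[:,1]>b[2])&(W[:,1]<b[3])&(W[:,2]>b[4])&(W[:,2]<b[5])]
        T=P[P[:,2]>.112]
        print(c,len(P),fit_bracket(P,y0,xy,0,zb),"top y",np.round([T[:,1].min(),T[:,1].max()],4))
E
python3 - <<'E'
from h import *
jig_fit({c:cloud(c,np.load(f"{c}1.npy")) for c in("side","top")})
E
python3 go.py 443,-209,160,-1.571 443,-209,104,-1.571
```

```text
side 380 (np.float64(443.1), np.float64(-188.0), 0.009, np.float64(0.6962525925665018)) top y [-0.2339 -0.1435]
top 162 (np.float64(440.9), np.float64(-184.6), -0.026, np.float64(2.3070868915218634)) top y [-0.2295 -0.1401]
side 357 (np.float64(528.3), np.float64(-209.4), -0.001, np.float64(0.6867560236163617)) top y [-0.2552 -0.1637]
top 178 (np.float64(524.1), np.float64(-206.4), -0.001, np.float64(1.4029174167382887)) top y [-0.2501 -0.1621]
t 12.0 pos [ 328.9 -129.4  263.8] rpy [-3.141 -0.    -1.572] F [-0.5  0.2  0.1] w 40.2 g 0.0
443,-209,160,-1.571 -> [  79.4 -114.1  103.8] [-0.    -0.    -0.001]
443,-209,104,-1.571 -> [  79.4 -114.1  159.8] [-0.    -0.    -0.001]
```

```bash
python3 -m jog '[[[40,-57,60,0,0,0,40],[79,-114,80,0,0,0,40],[79,-114,80,0,0,0,40],[79,-114,120,0,0,0,40],[79,-114,160,0,0,0,40],[79,-114,160,0,0,0,40],[79,-114,160,0,0,0,0],[79,-114,160,0,0,0,0],[79,-114,160,0,0,0,0],[79,-114,160,0,0,0,0],[79,-114,160,0,0,0,0],[79,-114,160,0,0,0,0],[79,-114,160,0,0,0,0]]]' 50
```

```text
t: 13.65
eef_pos: [0.4431, -0.2077, 0.1042]
ee_rot: [-3.141, -0.0, -1.57]
force: [-0.9, 1.4, 6.5]
width: 0.0059
gripper_force: 50.0
```

```bash
python3 -m jog '[[[0,0,-10,0,0,0,0],[0,0,-25,0,0,0,0],[0,0,-60,0,0,0,0],[0,0,-100,0,0,0,0],[0,0,-150,0,0,0,0],[0,0,-170,0,0,0,0],[0,0,-170,0,0,0,0],[0,0,-170,0,0,0,0],[0,0,-170,0,0,0,0]]]' 50
cat >> h.py <<'E'
def held(y0,tag,yaw,rackguess=(560,156,213,.164)):
    """fit held bracket; returns pose relative to tcp"""
    s=arm.get_state();p=s["eef_pos"]*1e3;ims={}
    top=p[2]+20
    for c in("side","top"):
        im,d=grab_frame(c);cv2.imwrite(f"pics/{c}{tag}.png",im);ims[c]=im
        W=cloud(c,d).reshape(-1,3);W=W[np.isfinite(W).all(1)]*1e3
        q=W-p;q=q[(np.hypot(q[:,0],q[:,1])<85)&(q[:,2]>-95)&(q[:,2]<-3)]
        if len(q)<30: print(c,"few",len(q));continue
        def loc(v):
            from scipy.spatial.transform import Rotation as Ro
            R=Ro.from_euler("ZX",[v[3],v[4]]);return R.inv().apply(q-v[:3])
        best=None
        for dy in(-15,0,15,25):
            x0=[-np.sin(yaw)*dy,np.cos(yaw)*dy,-36,yaw,0]
            r=least_squares(lambda v:sdf(loc(v),y0),x0,loss="soft_l1",f_scale=3,x_scale=[5,5,5,.1,.1])
            if best is None or r.cost<best.cost:best=r
        print(c,len(q),"mid-tcp",np.round(best.x,3),"cost",round(best.cost/len(q),2))
    print("rack",fit_rack(ims,rackguess))
E
python3 - <<'E'
from h import *
held(-32.7,"2",0.)
E
```

```text
t: 14.78
eef_pos: [0.4419, -0.2075, 0.2723]
ee_rot: [3.139, 0.0, -1.571]
force: [-0.9, 0.4, -2.5]
width: 0.0055
gripper_force: 50.0
side 435 mid-tcp [ 14.067  14.602 -41.402  -0.433  -0.283] cost 9.5
top few 0
rack (array([5.59996e+02, 1.56273e+02, 2.12267e+02, 1.64000e-01]), 350, np.float64(1.6165907473987227))
```

```bash
python3 - <<'E'
import cv2
s=cv2.imread("pics/side2.png")[180:330,260:460];cv2.imwrite("pics/d.png",cv2.resize(s,(800,600),interpolation=cv2.INTER_CUBIC))
E
```

View pics/d.png

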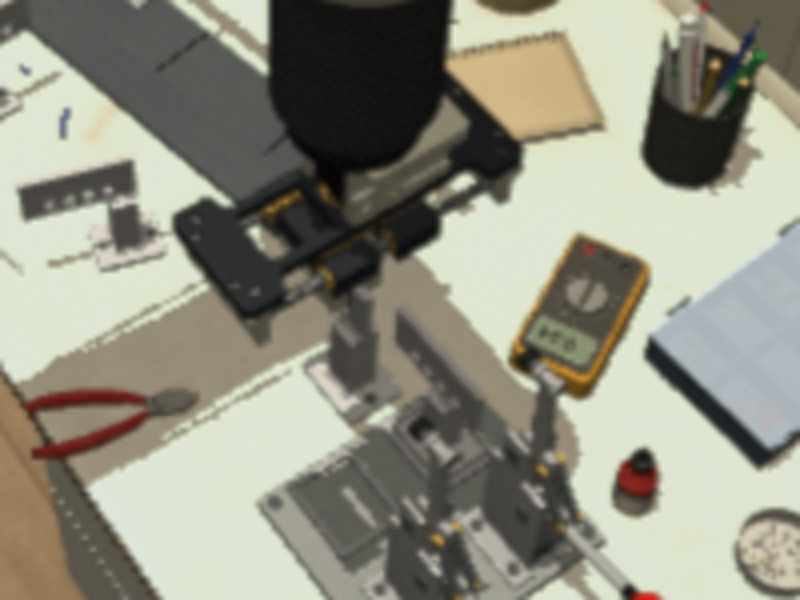

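The bracket is held, with its foot at about (350,380), and it looks upright. I'll carry it to a point in front of the third peg.

```bash
sed -i 's/q=q\[(np.hypot.*$/n=q[:,0]*np.cos(yaw)+q[:,1]*np.sin(yaw);q=q[(abs(n)<27)\&(np.hypot(q[:,0],q[:,1])<75)\&(q[:,2]>-95)\&(q[:,2]<-12)]/' h.py; python3 go.py 465,207,272,-1.407 465.6,206.8,244.6,-1.407
```

```text
t 14.9 pos [ 442.2 -207.7  272.6] rpy [ 3.14   0.    -1.571] F [ 0.5 -0.5 -2.8] w 5.5 g 50.0
465,207,272,-1.407 -> [-414.7  -22.8    0.6] [ 0.002  0.    -0.164]
465.6,206.8,244.6,-1.407 -> [-414.5  -23.5   28. ] [ 0.002  0.    -0.164]
```

```bash
python3 -m jog '[[[-30,0,0,0,0,0,0],[-70,0,0,0,0,0,0],[-115,0,0,0,0,-0.02,0],[-160,0,0,0,0,-0.04,0],[-210,0,0,0,0,-0.08,0],[-260,-10,0,0,0,-0.12,0],[-310,-15,0,0,0,-0.16,0],[-355,-20,0,0,0,-0.164,0],[-390,-23,10,0,0,-0.164,0],[-410,-23,20,0,0,-0.164,0],[-415,-23,28,0,0,-0.164,0],[-415,-23,28,0,0,-0.164,0],[-415,-23,28,0,0,-0.164,0],[-415,-23,28,0,0,-0.164,0]]]' 50;python3 - <<'E'
from h import *
held(-32.7,"3",.164)
s=cv2.imread("pics/side3.png")[120:270,210:410];cv2.imwrite("pics/e.png",cv2.resize(s,(800,600),interpolation=cv2.INTER_CUBIC))
E
```

```text
t: 16.62
eef_pos: [0.4658, 0.2067, 0.2462]
ee_rot: [-3.141, 0.0, -1.408]
force: [0.3, 0.5, -3.0]
width: 0.0052
gripper_force: 50.0
side 301 mid-tcp [-2.8690e+00  1.9096e+01 -3.7550e+01  1.8000e-01 -4.0000e-03] cost 0.99
top 136 mid-tcp [ 5.1230e+00  2.4531e+01 -4.0417e+01 -3.6000e-02 -9.6000e-02] cost 1.55
rack (array([5.56484e+02, 1.55444e+02, 2.13055e+02, 1.90000e-01]), 242, np.float64(1.766609139798275))
```

View pics/e.png

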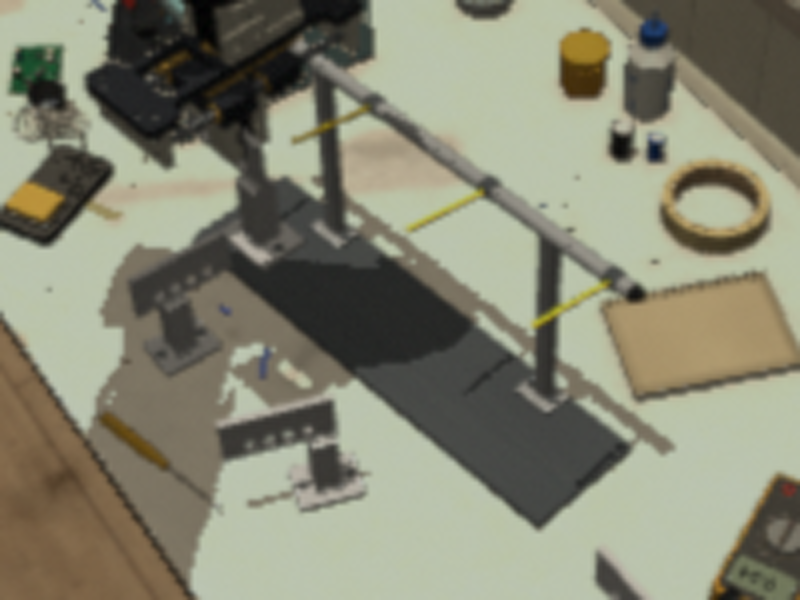

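```bash
python3 -m jog '[[[0,-12,3,0,0,0,0],[0,-24,6,0,0,0,0],[0,-36,8,0,0,0,0],[0,-42,9.5,0,0,0,0],[0,-48,11,0,0,0,0],[0,-54,12,0,0,0,0],[0,-60,13.5,0,0,0,0],[0,-60,13.5,0,0,0,0]]]' 50;  python3 - <<'E'
from h import *
held(-32.7,"4",.164)
s=cv2.imread("pics/side4.png")[120:220,240:340];cv2.imwrite("pics/f.png",cv2.resize(s,(600,600),interpolation=cv2.INTER_CUBIC))
E
```

```text
t: 17.73
eef_pos: [0.525, 0.2171, 0.2318]
ee_rot: [3.141, -0.0, -1.407]
force: [-0.3, 0.2, -2.0]
width: 0.0053
gripper_force: 50.0
side 299 mid-tcp [-2.7870e+00  1.9424e+01 -3.7932e+01  1.6400e-01 -1.7000e-02] cost 1.54
top 131 mid-tcp [-4.2350e+00  2.3221e+01 -3.6850e+01  1.4000e-01 -1.8000e-02] cost 1.52
rack (array([5.59638e+02, 1.55979e+02, 2.12855e+02, 1.65000e-01]), 234, np.float64(1.6635342552102244))
```

View pics/f.png

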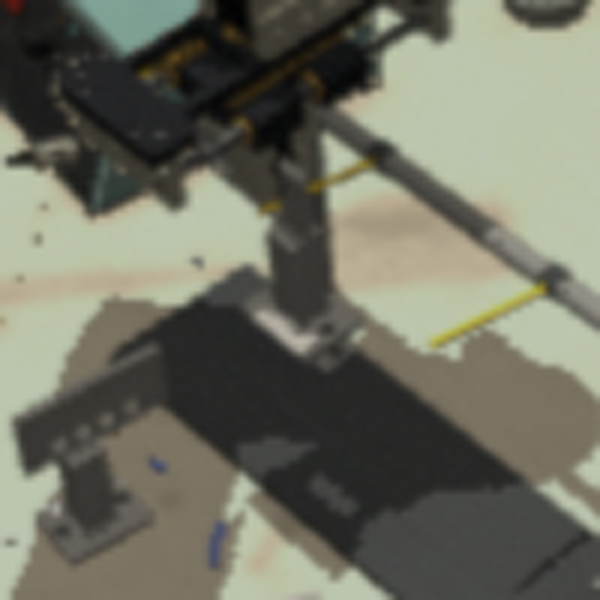

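The peg passes through the hole, with yellow on both sides of the plate at (265,208) and (345,178), and no force shows. I'll go on inward, lower the bracket and release it.

```bash
python3 -m jog '[[[0,-8,2,0,0,0,0],[0,-16,3.5,0,0,0,0],[0,-22,4.7,0,0,0,0],[0,-22,6,0,0,0,0],[0,-22,7.5,0,0,0,0],[0,-22,7.5,0,0,0,0]]]' 50; python3 go.py
```

```text
t: 18.58
eef_pos: [0.547, 0.2208, 0.2254]
ee_rot: [-3.14, 0.0, -1.407]
force: [1.3, -0.4, 2.0]
width: 0.0055
gripper_force: 50.0
t 18.6 pos [547.  220.8 225.4] rpy [-3.14   0.    -1.407] F [ 1.3 -0.4  2. ] w 5.5 g 50.0
```

```bash
python3 -m jog '[[[0,0,0.7,0,0,0,0],[0,0,0.7,0,0,0,14],[0,0,0.7,0,0,0,14],[0,0,0.7,0,0,0,14],[0,0,-10,0,0,0,16],[0,0,-30,0,0,0,30],[0,0,-70,0,0,0,40],[0,0,-110,0,0,0,40],[150,120,-110,0,0,0,40],[200,120,-110,0,0,0,40],[300,120,-110,0,0,0.1,40],[300,120,-110,0,0,0.164,40],[300,120,-110,0,0,0.164,40],[300,120,-110,0,0,0.164,40],[300,120,-110,0,0,0.164,40]]]' 50;  python3 - <<'E'
from h import *
ims={};C={}
for c in("side","top"):
    im,d=grab_frame(c);cv2.imwrite(f"pics/{c}5.png",im);ims[c]=im;C[c]=cloud(c,d)
print(fit_rack(ims,(560,156,213,.164)))
jig_fit(C)
W=C["side"].reshape(-1,3);W=W[np.isfinite(W).all(1)]
P=W[(W[:,0]>.5)&(W[:,0]<.6)&(W[:,1]>.17)&(W[:,1]<.3)&(W[:,2]>.2)&(W[:,2]<.26)];print(P.min(0),P.max(0))
s=ims["side"][120:220,240:340];cv2.imwrite("pics/g.png",cv2.resize(s,(500,500),interpolation=cv2.INTER_CUBIC))
E
python3 go.py 526,-216,190,-1.571 526,-216,104,-1.571
```

```text
t: 20.45
eef_pos: [0.477, -0.0957, 0.3351]
ee_rot: [-3.141, 0.0, -1.573]
force: [0.1, 0.5, -0.9]
width: 0.0401
gripper_force: 0.0
(array([5.59457e+02, 1.56181e+02, 2.12684e+02, 1.66000e-01]), 336, np.float64(1.6292752697421722))
t 20.6 pos [477.3 -94.3 334.8] rpy [-3.141  0.    -1.571] F [-1.1  0.4 -0.4] w 40.3 g 0.0
526,-216,190,-1.571 -> [121.7 -48.6 144.8] [-0.  0.  0.]
526,-216,104,-1.571 -> [121.7 -48.6 230.8] [-0.  0.  0.]Traceback (most recent call last):
  File "<stdin>", line 6, in <module>
  File "h.py", line 71, in jig_fit
    print(c,len(P),fit_bracket(P,y0,xy,0,zb),"top y",np.round([T[:,1].min(),T[:,1].max()],4))
                                                               ~~~~~~~~~~^^
    return umr_minimum(a, axis, None, out, keepdims, initial, where)
ValueError: zero-size array to reduction operation minimum which has no identity
```

```bash
python3 - <<'E'
import cv2
s=cv2.imread("pics/side5.png")[120:220,240:340];cv2.imwrite("pics/g.png",cv2.resize(s,(500,500),interpolation=cv2.INTER_CUBIC))
E
python3 -m jog '[[[60,-24,0,0,0,0,40],[122,-49,60,0,0,0,40],[122,-49,120,0,0,0,40],[122,-49,145,0,0,0,40],[122,-49,145,0,0,0,40],[122,-49,190,0,0,0,40],[122,-49,231,0,0,0,40],[122,-49,231,0,0,0,40],[122,-49,231,0,0,0,0],[122,-49,231,0,0,0,0],[122,-49,231,0,0,0,0],[122,-49,231,0,0,0,0],[122,-49,231,0,0,0,0],[122,-49,231,0,0,0,0],[122,-49,231,0,0,0,0]]]' 50
```

```text
t: 22.42
eef_pos: [0.5264, -0.217, 0.1042]
ee_rot: [-3.141, -0.0, -1.571]
force: [-0.9, 1.1, 5.7]
width: 0.0059
gripper_force: 50.0
```

View pics/g.png

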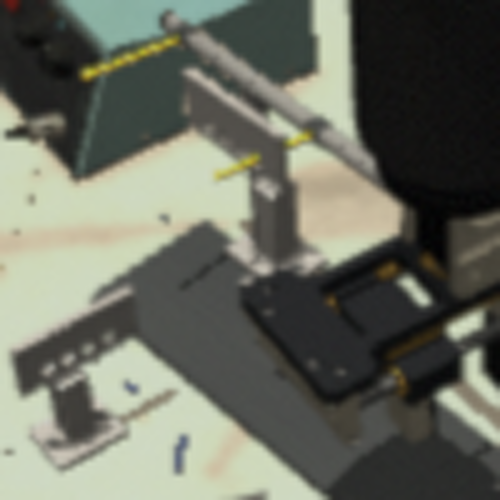

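Bracket end_1 hangs level on the third peg, at about (250,160) in the crop. Now I lift mid_1 and carry it to the second peg.

```bash
python3 -m jog '[[[0,0,-10,0,0,0,0],[0,0,-25,0,0,0,0],[0,0,-60,0,0,0,0],[0,0,-100,0,0,0,0],[0,0,-150,0,0,0,0],[0,0,-170,0,0,0,0],[-20,30,-170,0,0,0,0],[-60,55,-170,0,0,0,0],[-110,55,-170,0,0,0,0],[-160,55,-170,0,0,-0.06,0],[-210,50,-170,0,0,-0.12,0],[-255,45,-165,0,0,-0.165,0],[-285,40,-150,0,0,-0.165,0],[-294,39,-142,0,0,-0.165,0],[-294,39,-142,0,0,-0.165,0],[-294,39,-142,0,0,-0.165,0],[-294,39,-142,0,0,-0.165,0]]]' 50; python3 - <<'E'
from h import *
held(-10.9,"6",.165)
E
python3 go.py 486.8,77.5,246,-1.406
```

```text
t: 24.55
eef_pos: [0.4872, 0.0764, 0.2462]
ee_rot: [-3.141, 0.0, -1.407]
force: [-0.3, 0.2, -2.7]
width: 0.0056
gripper_force: 50.0
side 318 mid-tcp [-2.4100e-01  7.8100e+00 -3.7115e+01  1.7400e-01 -1.1000e-02] cost 1.12
top few 0
rack (array([5.58618e+02, 1.55963e+02, 2.12605e+02, 1.69000e-01]), 266, np.float64(1.8375343962072905))
t 24.6 pos [487.2  76.5 246. ] rpy [-3.141  0.    -1.407] F [-0.1 -0.2 -1.6] w 5.6 g 50.0
486.8,77.5,246,-1.406 -> [-1.   0.2  0. ] [-0.001  0.    -0.001]
```

```bash
python3 -m jog '[[[-1,-12,3,0,0,0,0],[-1,-24,6,0,0,0,0],[-1,-36,8,0,0,0,0],[-1,-42,9.5,0,0,0,0],[-1,-48,11,0,0,0,0],[-1,-54,12,0,0,0,0],[-1,-60,13.5,0,0,0,0],[-1,-60,13.5,0,0,0,0]]]' 50;  python3 - <<'E'
from h import *
held(-10.9,"7",.165)
s=cv2.imread("pics/side7.png")[140:240,260:360];cv2.imwrite("pics/i.png",cv2.resize(s,(500,500),interpolation=cv2.INTER_CUBIC))
E
```

```text
t: 25.65
eef_pos: [0.5463, 0.088, 0.2319]
ee_rot: [3.141, -0.0, -1.406]
force: [-0.0, 0.6, -2.1]
width: 0.0051
gripper_force: 50.0
side 304 mid-tcp [-2.9100e-01  7.4810e+00 -3.8095e+01  1.6700e-01  1.0000e-03] cost 1.02
top few 0
rack (array([5.59432e+02, 1.55770e+02, 2.12409e+02, 1.66000e-01]), 189, np.float64(2.3281077314885517))
```

View pics/i.png

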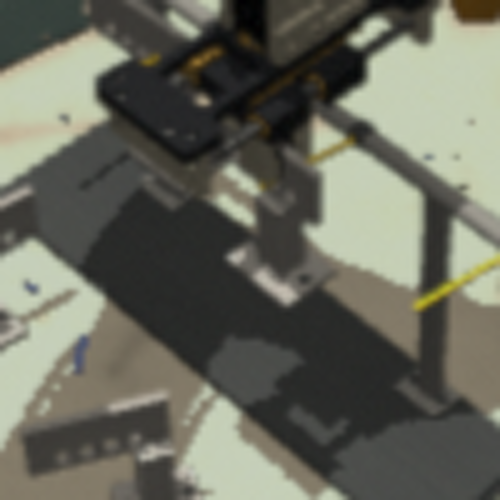

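Peg yellow shows on both sides of the plate, at (263,185) and (335,150), with no force. I'll seat the bracket and release it.

```bash
python3 -m jog '[[[0,-8,2,0,0,0,0],[0,-16,3.5,0,0,0,0],[0,-22,4.7,0,0,0,0],[0,-22,6,0,0,0,0],[0,-22,7.5,0,0,0,0],[0,-22,7.5,0,0,0,0]]]' 50
```

```text
t: 26.5
eef_pos: [0.5685, 0.0917, 0.2255]
ee_rot: [-3.139, -0.0, -1.405]
force: [1.2, -0.5, 2.6]
width: 0.0052
gripper_force: 50.0
```

```bash
python3 -m jog '[[[0,0,0.7,0,0,0,0],[0,0,0.7,0,0,0,14],[0,0,0.7,0,0,0,14],[0,0,0.7,0,0,0,14],[0,0,-10,0,0,0,16],[0,0,-30,0,0,0,30],[0,0,-70,0,0,0,40],[0,0,-110,0,0,0,40],[50,40,-110,0,0,0,40],[100,80,-110,0,0,0,40],[180,80,-110,0,0,0,40],[250,80,-110,0,0,0,40],[250,80,-110,0,0,0,40],[250,80,-110,0,0,0,40],[250,80,-110,0,0,0,40]]]' 50;  python3 - <<'E'
from h import *
ims={};C={}
for c in("side","top"):
    im,d=grab_frame(c);cv2.imwrite(f"pics/{c}8.png",im);ims[c]=im;C[c]=cloud(c,d)
print(fit_rack(ims,(560,156,213,.164)))
for b,zb,yaw,xy,y0 in[((.35,.48,.19,.32,.015,.125),0,1.6,(.415,.25),10.9),((.33,.50,.01,.13,.015,.125),0,1.27,(.41,.07),-32.7)]:
  for c in C:
    W=C[c].reshape(-1,3);W=W[np.isfinite(W).all(1)]
    P=W[(W[:,0]>b[0])&(W[:,0]<b[1])&(W[:,1]>b[2])&(W[:,1]<b[3])&(W[:,2]>b[4])&(W[:,2]<b[5])]
    print(c,len(P),fit_bracket(P,y0,xy,yaw,zb))
s=ims["side"][120:240,210:390];cv2.imwrite("pics/j.png",cv2.resize(s,(750,500),interpolation=cv2.INTER_CUBIC))
E
```

```text
t: 28.38
eef_pos: [0.5299, -0.168, 0.3349]
ee_rot: [-3.141, 0.0, -1.406]
force: [0.3, 0.0, -0.2]
width: 0.0401
gripper_force: 0.0
(array([5.61521e+02, 1.57087e+02, 2.11528e+02, 1.71000e-01]), 183, np.float64(1.4584842222028418))
side 367 (np.float64(419.9), np.float64(254.7), 1.604, np.float64(1.256535677335767))
top 211 (np.float64(416.9), np.float64(258.5), 1.613, np.float64(1.07383688450685))
side 400 (np.float64(405.2), np.float64(74.9), 1.289, np.float64(1.1366084372700795))
top 0 (np.float64(424.3), np.float64(65.6), 1.27, np.float64(nan))h.py:36: RuntimeWarning: invalid value encountered in scalar divide
  if best is None or r.cost<best[3]: best=(*np.round(r.x[:2],1),round(float(r.x[2]),3),r.cost/len(W))
```

View pics/j.png

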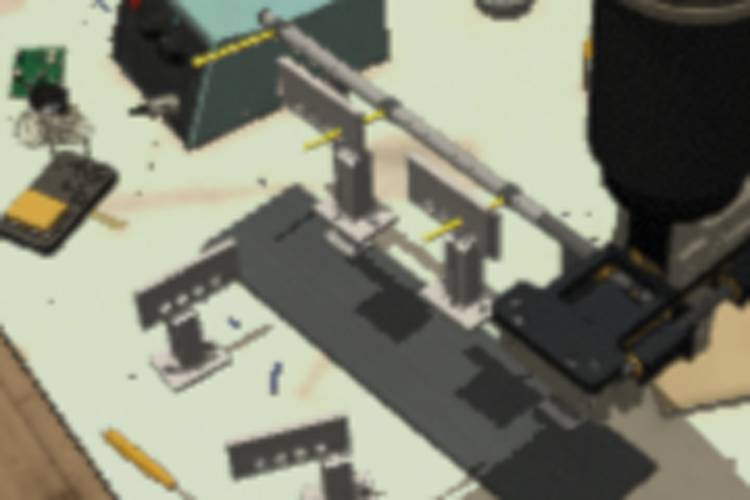

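Both jig brackets hang level, with peg yellow in front of each plate at (325,140) and (445,230). Next is end_2.

```bash
python3 go.py 425,70.5,200,-.293 425,70.5,92,-.293
```

```text
t 28.5 pos [ 529.9 -167.4  335. ] rpy [-3.141 -0.    -1.405] F [0.  0.4 0. ] w 39.9 g 0.0
425,70.5,200,-.293 -> [-252.    64.3  134.9] [-0.    -0.    -1.112]
425,70.5,92,-.293 -> [-252.    64.3  242.9] [-0.    -0.    -1.112]
```

```bash
python3 -m jog '[[[-60,30,0,0,0,-0.18,40],[-120,64,40,0,0,-0.36,40],[-180,64,80,0,0,-0.54,40],[-230,64,110,0,0,-0.72,40],[-252,64,135,0,0,-0.9,40],[-252,64,135,0,0,-1.112,40],[-252,64,135,0,0,-1.112,40],[-252,64,135,0,0,-1.112,40],[-252,64,180,0,0,-1.112,40],[-252,64,220,0,0,-1.112,40],[-252,64,243,0,0,-1.112,40],[-252,64,243,0,0,-1.112,40],[-252,64,243,0,0,-1.112,0],[-252,64,243,0,0,-1.112,0],[-252,64,243,0,0,-1.112,0],[-252,64,243,0,0,-1.112,0],[-252,64,243,0,0,-1.112,0],[-252,64,243,0,0,-1.112,0]]]' 50; python3 go.py
```

```text
t: 30.72
eef_pos: [0.4257, 0.0701, 0.0919]
ee_rot: [-3.141, -0.0, -0.294]
force: [-1.4, 0.6, 5.6]
width: 0.0057
gripper_force: 50.0
t 30.7 pos [425.7  70.1  91.9] rpy [-3.141 -0.    -0.294] F [-1.4  0.6  5.6] w 5.7 g 50.0
```

```bash
python3 go.py 410,200,272,-1.406 444.6,330.6,246,-1.406
```

```text
t 30.7 pos [425.7  70.1  91.9] rpy [-3.141 -0.    -0.294] F [-1.4  0.6  5.6] w 5.7 g 50.0
410,200,272,-1.406 -> [ -52.5 -119.9 -180. ] [-1.000e-03 -0.000e+00  1.112e+00]
444.6,330.6,246,-1.406 -> [ -57.2 -254.9 -154. ] [-1.000e-03 -0.000e+00  1.112e+00]
```

```bash
python3 -m jog '[[[0,0,-15,0,0,0,0],[0,0,-40,0,0,0,0],[0,0,-90,0,0,0,0],[0,0,-140,0,0,0,0],[0,0,-180,0,0,0.1,0],[-20,-30,-180,0,0,0.28,0],[-40,-70,-180,0,0,0.45,0],[-52,-120,-180,0,0,0.62,0],[-54,-160,-180,0,0,0.79,0],[-56,-200,-180,0,0,0.95,0],[-57,-235,-170,0,0,1.08,0],[-57,-255,-160,0,0,1.112,0],[-57,-255,-154,0,0,1.112,0],[-57,-255,-154,0,0,1.112,0],[-57,-255,-154,0,0,1.112,0],[-57,-255,-154,0,0,1.112,0]]]' 50; python3 - <<'E'
from h import *
held(-32.7,"9",.165)
E
python3 go.py 444.6,330.6,246,-1.406
```

```text
t: 32.72
eef_pos: [0.4448, 0.3302, 0.2463]
ee_rot: [-3.141, 0.001, -1.406]
force: [-0.1, 0.2, -0.8]
width: 0.0054
gripper_force: 50.0
side 285 mid-tcp [-2.702e+00  2.021e+01 -3.744e+01  1.690e-01  5.000e-03] cost 1.17
top 225 mid-tcp [-6.0000e+00  2.3911e+01 -3.5041e+01  1.7900e-01 -1.0000e-03] cost 1.29
rack (array([5.59669e+02, 1.56161e+02, 2.12433e+02, 1.71000e-01]), 301, np.float64(1.6200687371788376))
t 32.8 pos [444.8 330.3 246.1] rpy [-3.141e+00  1.000e-03 -1.406e+00] F [ 0.5  0.3 -2.3] w 5.8 g 50.0
444.6,330.6,246,-1.406 -> [-0.3  0.1  0.1] [-0.001  0.001  0.   ]
```

```bash
python3 -m jog '[[[0,-12,3,0,0,0,0],[0,-24,6,0,0,0,0],[0,-36,8,0,0,0,0],[0,-42,9.5,0,0,0,0],[0,-48,11,0,0,0,0],[0,-54,12,0,0,0,0],[0,-60,13.5,0,0,0,0],[0,-60,13.5,0,0,0,0]]]' 50;  python3 - <<'E'
from h import *
held(-32.7,"10",.165)
s=cv2.imread("pics/side10.png")[90:190,220:320];cv2.imwrite("pics/k.png",cv2.resize(s,(500,500),interpolation=cv2.INTER_CUBIC))
E
```

```text
t: 33.83
eef_pos: [0.5041, 0.3403, 0.2318]
ee_rot: [3.141, -0.0, -1.406]
force: [0.5, -1.2, -2.1]
width: 0.0059
gripper_force: 50.0
side 288 mid-tcp [-2.1720e+00  1.8863e+01 -3.6586e+01  1.5900e-01  3.0000e-02] cost 7.11
top 224 mid-tcp [  0.859   2.057 -32.415   0.106   0.072] cost 4.71
rack (array([5.59694e+02, 1.56170e+02, 2.12431e+02, 1.74000e-01]), 289, np.float64(1.6141985289408827))
```

View pics/k.png

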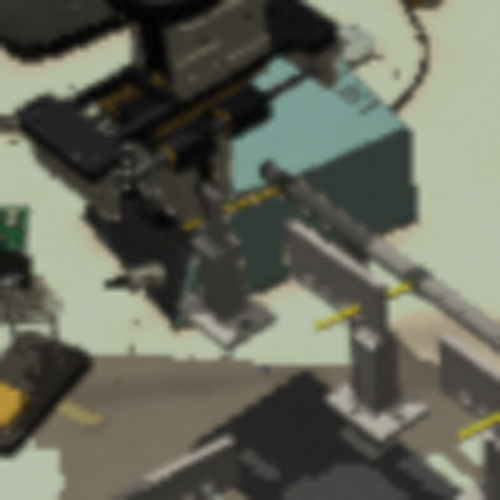

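```bash
python3 - <<'E'
from h import *
for c in("side","top"):
    W=cloud(c,np.load(f"{c}1.npy")).reshape(-1,3);W=W[np.isfinite(W).all(1)]
    P=W[(W[:,0]>.5)&(W[:,0]<.85)&(W[:,1]>.28)&(W[:,1]<.6)&(W[:,2]>.06)];P=P[~((abs(P[:,2]-.21)<.03)&(P[:,0]<.58))];print(c,len(P),np.round(P.min(0),3),np.round(P.max(0),3),np.round(np.median(P,0),3))
E
python3 -m jog '[[[0,-8,2,0,0,0,0],[0,-16,3.5,0,0,0,0],[0,-22,4.7,0,0,0,0],[0,-22,6,0,0,0,0],[0,-22,7.5,0,0,0,0],[0,-22,7.5,0,0,0,0]]]' 50
```

```text
side 2573 [0.728 0.28  0.063] [0.85 0.6  0.48] [0.787 0.447 0.438]
top 12161 [0.528 0.28  0.06 ] [0.85  0.6   0.485] [0.763 0.484 0.439]
t: 34.67
eef_pos: [0.5259, 0.344, 0.2251]
ee_rot: [-3.14, 0.0, -1.406]
force: [1.4, -0.7, 1.4]
width: 0.0056
gripper_force: 50.0
```

```bash
python3 go.py 411,256.2,200,.039 411,256.2,92,.039; python3 -m jog '[[[0,0,0.7,0,0,0,0],[0,0,0.7,0,0,0,14],[0,0,0.7,0,0,0,14],[0,0,0.7,0,0,0,14],[0,0,-10,0,0,0,16],[0,0,-30,0,0,0,30],[0,0,-70,0,0,0,40],[0,0,-110,0,0,0,40],[20,40,-110,0,0,-0.15,40],[60,80,-110,0,0,-0.3,40],[68,128,-110,0,0,-0.5,40],[68,128,-80,0,0,-0.68,40],[68,128,-40,0,0,-0.86,40],[68,128,0,0,0,-1.04,40],[68,128,25,0,0,-1.22,40],[68,128,25,0,0,-1.4,40],[68,128,25,0,0,-1.445,40],[68,128,25,0,0,-1.445,40],[68,128,25,0,0,-1.445,40]]]' 50;python3 go.py 411,256.2,92,.039
```

```text
t 34.7 pos [525.9 344.  225.1] rpy [-3.14   0.    -1.406] F [ 1.4 -0.7  1.4] w 5.6 g 50.0
411,256.2,200,.039 -> [ 67.7 127.8  25. ] [-1.000e-03 -1.000e-03 -1.445e+00]
411,256.2,92,.039 -> [ 67.7 127.9 133. ] [-1.000e-03 -1.000e-03 -1.445e+00]
t: 37.05
eef_pos: [0.4106, 0.256, 0.2]
ee_rot: [-3.141, -0.0, 0.038]
force: [-0.3, 0.0, 0.9]
width: 0.0398
gripper_force: 0.0
t 37.0 pos [410.6 256.  200. ] rpy [-3.141 -0.     0.038] F [-0.3  0.   0.9] w 39.8 g 0.0
411,256.2,92,.039 -> [ 3.00e-01 -1.00e-01  1.08e+02] [-0.001 -0.    -0.001]
```

```bash
python3 -m jog '[[[0,0,50,0,0,0,40],[0,0,90,0,0,0,40],[0,0,108,0,0,0,40],[0,0,108,0,0,0,40],[0,0,108,0,0,0,0],[0,0,108,0,0,0,0],[0,0,108,0,0,0,0],[0,0,108,0,0,0,0],[0,0,108,0,0,0,0],[0,0,108,0,0,0,0]]]' 50;python3 - <<'E'
from h import *
ims={}
for c in("side","top"):
    im,d=grab_frame(c);ims[c]=im;cv2.imwrite(f"pics/{c}11.png",im)
    print(c,fit_rack({c:im},(560,156,213,.164)))
print(fit_rack(ims,(560,156,213,.164)))
E
python3 go.py
```

```text
t: 38.3
eef_pos: [0.4107, 0.2561, 0.0919]
ee_rot: [-3.141, -0.0, 0.039]
force: [-2.0, 0.2, 4.4]
width: 0.0055
gripper_force: 50.0
side (array([5.61751e+02, 1.57153e+02, 2.11220e+02, 1.69000e-01]), 106, np.float64(1.4539720748820106))
top (array([5.59764e+02, 1.56011e+02, 2.15183e+02, 1.69000e-01]), 221, np.float64(1.6102450503426875))
(array([5.59455e+02, 1.56148e+02, 2.12643e+02, 1.67000e-01]), 327, np.float64(1.584586301211233))
t 38.4 pos [410.7 256.1  91.9] rpy [-3.141 -0.     0.039] F [-0.3 -0.4  6.6] w 5.6 g 50.0
```

```bash
python3 go.py 415,120,272,-.6 430,-20,272,-1.404 507.9,-47.2,246,-1.404
```

```text
t 38.4 pos [410.7 256.1  91.9] rpy [-3.141 -0.     0.039] F [-0.3 -0.4  6.6] w 5.6 g 50.0
415,120,272,-.6 -> [  -1.   136.1 -180.2] [-0.    -0.     0.639]
430,-20,272,-1.404 -> [   8.5  276.6 -180.2] [-1.000e-03 -0.000e+00  1.443e+00]
507.9,-47.2,246,-1.404 -> [  85.3  306.8 -154.2] [-1.000e-03 -0.000e+00  1.443e+00]
```

```bash
python3 -m jog '[[[0,0,-15,0,0,0,0],[0,0,-40,0,0,0,0],[0,0,-90,0,0,0,0],[0,0,-140,0,0,0,0],[5,0,-180,0,0,0.15,0],[10,30,-180,0,0,0.3,0],[20,70,-180,0,0,0.45,0],[20,110,-180,0,0,0.6,0],[20,150,-180,0,0,0.75,0],[20,190,-180,0,0,0.9,0],[20,230,-180,0,0,1.05,0],[20,270,-180,0,0,1.2,0],[30,300,-180,0,0,1.36,0],[60,307,-170,0,0,1.443,0],[80,307,-160,0,0,1.443,0],[85,307,-154,0,0,1.443,0],[85,307,-154,0,0,1.443,0],[85,307,-154,0,0,1.443,0],[85,307,-154,0,0,1.443,0]]]' 50; python3 - <<'E'
from h import *
held(10.9,"12",.167)
E
python3 go.py 507.9,-47.2,246,-1.404
```

```text
t: 40.78
eef_pos: [0.5072, -0.0474, 0.2462]
ee_rot: [-3.14, 0.0, -1.403]
force: [-0.0, 0.3, -0.9]
width: 0.0055
gripper_force: 50.0
side 352 mid-tcp [ 2.6830e+00 -9.7350e+00 -3.6764e+01  1.6800e-01  1.0000e-03] cost 0.84
top few 0
rack (array([5.59377e+02, 1.56588e+02, 2.11763e+02, 1.62000e-01]), 200, np.float64(1.475273712197955))
t 40.9 pos [507.3 -47.5 246.1] rpy [-3.141  0.    -1.403] F [-0.  -0.8 -0.9] w 5.7 g 50.0
507.9,-47.2,246,-1.404 -> [-0.2 -0.6  0.1] [-0.001  0.     0.001]
```

```bash
python3 -m jog '[[[-0.5,-12,3,0,0,0,0],[-0.5,-24,6,0,0,0,0],[-0.5,-36,8,0,0,0,0],[-0.5,-42,9.5,0,0,0,0],[-0.5,-48,11,0,0,0,0],[-0.5,-54,12,0,0,0,0],[-0.5,-60,13.5,0,0,0,0],[-0.5,-60,13.5,0,0,0,0]]]' 50;  python3 - <<'E'
from h import *
held(10.9,"13",.165)
s=cv2.imread("pics/side13.png")[170:270,290:390];cv2.imwrite("pics/l.png",cv2.resize(s,(500,500),interpolation=cv2.INTER_CUBIC))
E
```

```text
t: 41.88
eef_pos: [0.5668, -0.0371, 0.2318]
ee_rot: [3.141, -0.0, -1.404]
force: [-0.7, 0.0, -1.9]
width: 0.0059
gripper_force: 50.0
side 341 mid-tcp [ 2.5050e+00 -1.0147e+01 -3.7235e+01  1.7000e-01  7.0000e-03] cost 1.0
top few 0
rack (array([5.62423e+02, 1.57196e+02, 2.10961e+02, 1.67000e-01]), 115, np.float64(1.3150003887773583))
```

View pics/l.png

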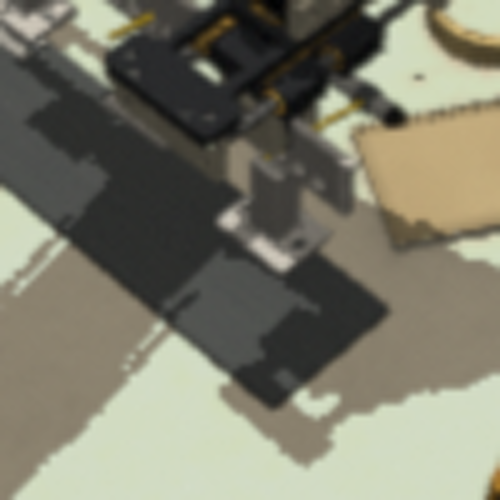

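The peg shows behind the plate at (340,115), the held bracket is upright, and no force shows. I'll seat and release it, then go above the near ball, at (443,-429), and close that clamp.

```bash
python3 -m jog '[[[0,-8,2,0,0,0,0],[0,-16,3.5,0,0,0,0],[0,-22,4.7,0,0,0,0],[0,-22,6,0,0,0,0],[0,-22,7.5,0,0,0,0],[0,-22,7.5,0,0,0,0]]]' 50
```

```text
t: 42.72
eef_pos: [0.5889, -0.0334, 0.2255]
ee_rot: [-3.14, -0.0, -1.403]
force: [1.4, 0.8, 3.5]
width: 0.0054
gripper_force: 50.0
```

```bash
python3 -m jog '[[[0,0,0.7,0,0,0,0],[0,0,0.7,0,0,0,14],[0,0,0.7,0,0,0,14],[0,0,0.7,0,0,0,14],[0,0,-10,0,0,0,16],[0,0,-30,0,0,0,30],[0,0,-70,0,0,0,40],[0,0,-110,0,0,0,40]]]' 50;python3 go.py 443.3,-428.8,336,-1.571 443.3,-428.8,180,-1.571 443.3,-428.8,82,-1.571
```

```text
t: 43.72
eef_pos: [0.5881, -0.0336, 0.3364]
ee_rot: [-3.141, -0.0, -1.404]
force: [1.1, 0.3, -1.2]
width: 0.0381
gripper_force: 0.0
t 43.7 pos [588.1 -33.6 336.4] rpy [-3.141 -0.    -1.404] F [ 1.1  0.3 -1.2] w 38.1 g 0.0
443.3,-428.8,336,-1.571 -> [365.6 208.5   0.5] [-0.    -0.     0.167]
443.3,-428.8,180,-1.571 -> [365.6 208.5 156.5] [-0.    -0.     0.167]
443.3,-428.8,82,-1.571 -> [365.6 208.5 254.5] [-0.    -0.     0.167]
```

```bash
python3 -m jog '[[[60,30,0,0,0,0.05,55],[110,60,0,0,0,0.1,55],[160,90,0,0,0,0.167,55],[210,120,0,0,0,0.167,55],[260,150,0,0,0,0.167,55],[310,180,0,0,0,0.167,55],[366,208,0,0,0,0.167,55],[366,208,50,0,0,0.167,55],[366,208,100,0,0,0.167,55],[366,208,156,0,0,0.167,55],[366,208,156,0,0,0.167,55],[366,208,200,0,0,0.167,55],[366,208,254,0,0,0.167,55],[366,208,254,0,0,0.167,55],[366,208,254,0,0,0.167,10],[366,208,254,0,0,0.167,10],[366,208,254,0,0,0.167,10],[366,208,254,0,0,0.167,10],[366,208,254,0,0,0.167,10],[366,208,254,0,0,0.167,10]]]' 15; python3 - <<'E'
import numpy as np
for a in np.arange(1.35,-.01,-.1): print(round(a,2),np.round([-(101.5-104*np.sin(a)), -(104*np.cos(a)-22.8)],0))
E
```

```text
t: 46.22
eef_pos: [0.4431, -0.4293, 0.0819]
ee_rot: [3.141, -0.001, -1.57]
force: [-4.8, 0.4, 8.6]
width: 0.0235
gripper_force: 15.0
1.35 [-0.  0.]
1.25 [ -3. -10.]
1.15 [ -7. -20.]
1.05 [-11. -29.]
0.95 [-17. -38.]
0.85 [-23. -46.]
0.75 [-31. -53.]
0.65 [-39. -60.]
0.55 [-47. -66.]
0.45 [-56. -71.]
0.35 [-66. -75.]
0.25 [-76. -78.]
0.15 [-86. -80.]
0.05 [-96. -81.]
```

```bash
python3 -m jog '[[[-3,0,-10,0,0,0,10],[-7,0,-20,0,0,0,10],[-11,0,-30,0,0,0,10],[-17,0,-39,0,0,0,10],[-23,0,-48,0,0,0,10],[-31,0,-55,0,0,0,10],[-39,0,-62,0,0,0,10],[-47,0,-68,0,0,0,10],[-56,0,-74,0,0,0,10],[-66,0,-78,0,0,0,10],[-76,0,-82,0,0,0,10],[-86,0,-84,0,0,0,10],[-95,0,-85,0,0,0,10],[-101,0,-85,0,0,0,10],[-103,0,-85,0,0,0,10],[-103,0,-85,0,0,0,10]]]' 15
```

```text
t: 48.22
eef_pos: [0.4427, -0.3273, 0.1686]
ee_rot: [3.141, -0.003, -1.57]
force: [-9.4, -1.2, 18.1]
width: 0.0239
gripper_force: 15.0
```

```bash
python3 -m jog '[[[0,0,0,0,0,0,55],[0,0,0,0,0,0,55],[0,0,0,0,0,0,55],[0,0,-50,0,0,0,55],[0,0,-100,0,0,0,55],[50,-42,-100,0,0,0,55],[101,-84,-100,0,0,0,55],[101,-84,-100,0,0,0,55],[101,-84,-40,0,0,0,55],[101,-84,20,0,0,0,55],[101,-84,70,0,0,0,55],[101,-84,86,0,0,0,55],[101,-84,86,0,0,0,55],[101,-84,86,0,0,0,10],[101,-84,86,0,0,0,10],[101,-84,86,0,0,0,10],[101,-84,86,0,0,0,10],[101,-84,86,0,0,0,10],[101,-84,86,0,0,0,10]]]' 15;python3 go.py
```

```text
t: 50.6
eef_pos: [0.5281, -0.4271, 0.0804]
ee_rot: [-3.141, -0.0, -1.571]
force: [-1.5, 2.0, 5.0]
width: 0.0236
gripper_force: 15.0
t 50.6 pos [ 528.1 -427.1   80.4] rpy [-3.141 -0.    -1.571] F [-1.5  2.   5. ] w 23.6 g 15.0
```

```bash
python3 -m jog '[[[-3,0,-10,0,0,0,10],[-7,0,-20,0,0,0,10],[-11,0,-30,0,0,0,10],[-17,0,-39,0,0,0,10],[-23,0,-48,0,0,0,10],[-31,0,-55,0,0,0,10],[-39,0,-62,0,0,0,10],[-47,0,-68,0,0,0,10],[-56,0,-74,0,0,0,10],[-66,0,-78,0,0,0,10],[-76,0,-82,0,0,0,10],[-86,0,-84,0,0,0,10],[-95,0,-85,0,0,0,10],[-101,0,-85,0,0,0,10],[-103,0,-85,0,0,0,10],[-103,0,-85,0,0,0,10]]]' 15
```

```text
t: 52.6
eef_pos: [0.5277, -0.3256, 0.1676]
ee_rot: [-3.141, -0.003, -1.57]
force: [-7.4, -3.6, 16.0]
width: 0.0239
gripper_force: 15.0
```

Now I release, retreat clear of everything and check.

```bash
python3 -m jog '[[[0,0,0,0,0,0,55],[0,0,0,0,0,0,55],[0,0,0,0,0,0,55],[0,0,-60,0,0,0,55],[0,0,-120,0,0,0,55],[50,0,-150,0,0,0,55],[110,0,-150,0,0,0,55],[110,0,-150,0,0,0,55],[110,0,-150,0,0,0,55],[110,0,-150,0,0,0,55]]]';python3 - <<'E'
from h import *
ims={};C={}
for c in("side","top"):
    im,d=grab_frame(c);ims[c]=im;cv2.imwrite(f"pics/{c}14.png",im);C[c]=cloud(c,d)
    for i in range(1):
        n,l,st,ce=cv2.connectedComponentsWithStats(red(im).astype(np.uint8))
        for k in range(1,n):
            P=C[c][l==k]
            if st[k,4]>8 and np.nanmax(P[:,2])>.08: print(c,"ball",np.round(np.nanmedian(P,0),3))
    W=C[c].reshape(-1,3);W=W[np.isfinite(W).all(1)]
    J=W[(W[:,0]>.41)&(W[:,0]<.56)&(W[:,1]>-.3)&(W[:,1]<-.2)&(W[:,2]>.1)];print(c,"arm zmax",J[:,2].max(),len(J))
print(fit_rack(ims,(560,156,213,.164)))
s=ims["side"][90:330,200:460];cv2.imwrite("pics/m.png",cv2.resize(s,(650,600),interpolation=cv2.INTER_CUBIC))
E
```

```text
t: 53.85
eef_pos: [0.5282, -0.4331, 0.3145]
ee_rot: [3.141, 0.0, -1.57]
force: [0.1, 0.4, -0.5]
width: 0.055
gripper_force: 0.0
side ball [ 0.521 -0.329  0.194]
side ball [ 0.439 -0.331  0.196]
side arm zmax 0.775827422067303 5373
top ball [0.543 0.59  0.085]
top arm zmax 0.7763127120573704 3758
(array([5.72741e+02, 1.64760e+02, 2.13137e+02, 1.80000e-01]), 245, np.float64(1.4966639826681156))
```

View pics/m.png

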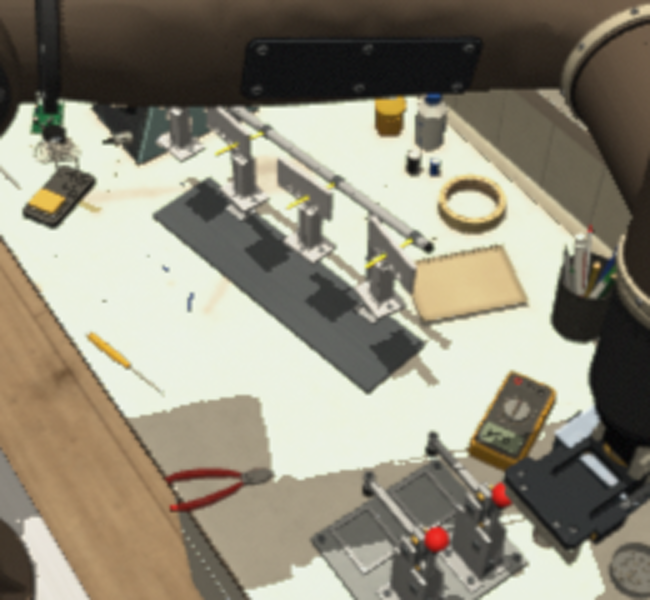

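The picture shows four brackets on the pegs, with feet at about (180,140), (245,195), (310,245) and (378,300). Both clamp arms are level with the balls upright at (437,540) and (500,493). The rack was nudged about a centimetre. I'll clear the view and check the level of each bracket numerically.

```bash
python3 -m jog '[[[0,0,-50,0,0,0,55],[0,60,-100,0,0,0,55],[0,120,-100,0,0,0,55],[0,120,-100,0,0,0,55],[0,120,-100,0,0,0,55],[0,120,-100,0,0,0,55],[0,120,-100,0,0,0,55],[0,120,-100,0,0,0,55]]]';python3 - <<'E'
from h import *
from scipy.spatial.transform import Rotation as Ro
ims={};C={}
for c in("side","top"):
    im,d=grab_frame(c);ims[c]=im;cv2.imwrite(f"pics/{c}15.png",im);C[c]=cloud(c,d).reshape(-1,3)*1e3
r=fit_rack(ims,(570,162,213,.17));print(r);p=r[0];ey=np.array([-np.sin(p[3]),np.cos(p[3]),0])
for n,yi,y0,h in(("mid2",-192,10.9,7.5),("mid1",-64,-10.9,-7.5),("end1",64,-32.7,-22.5),("end2",192,-32.7,-22.5)):
    peg=p[:3]+yi*ey;m=peg-ey*h-[0,0,28]
    W=np.vstack([C[c] for c in C]);W=W[np.isfinite(W).all(1)];q=W-m
    q=q[(np.hypot(q[:,0],q[:,1])<75)&(q[:,2]>-62)&(q[:,2]<60)]
    f=lambda v:np.minimum(sdf(Ro.from_euler("ZXY",[v[3],v[4],v[5]]).inv().apply(q-v[:3]),y0),15)
    b=least_squares(f,[0,0,0,p[3],0,0],loss="soft_l1",f_scale=3,x_scale=[5,5,5,.1,.1,.1])
    d=m+b.x[:3]-peg;print(n,len(q),"mid-peg",np.round(d,1),"hor",round(np.hypot(*d[:2]),1),"tilt",np.round(b.x[3:],3),round(b.cost/len(q),2))
s=ims["side"][60:330,200:460];cv2.imwrite("pics/n.png",cv2.resize(s,(577,600),interpolation=cv2.INTER_CUBIC))
E
```

```text
t: 54.95
eef_pos: [0.4087, -0.4339, 0.4137]
ee_rot: [3.14, 0.001, -1.57]
force: [-0.3, -0.7, 0.9]
width: 0.0556
gripper_force: 0.0
(array([5.74786e+02, 1.65233e+02, 2.12341e+02, 1.80000e-01]), 265, np.float64(1.4744225394846953))
mid2 1181 mid-peg [ -6.7 -10.7 -22.3] hor 12.6 tilt [-0.08   0.007  0.013] 11.68
mid1 1329 mid-peg [ -4.4   4.8 -23.8] hor 6.5 tilt [ 0.2   -0.026  0.056] 13.47
end1 1408 mid-peg [ -3.   20.4 -24.4] hor 20.6 tilt [ 0.087 -0.025  0.047] 15.19
end2 1009 mid-peg [ -3.8  20.7 -23.6] hor 21.1 tilt [0.156 0.    0.047] 9.93
```

View pics/n.png

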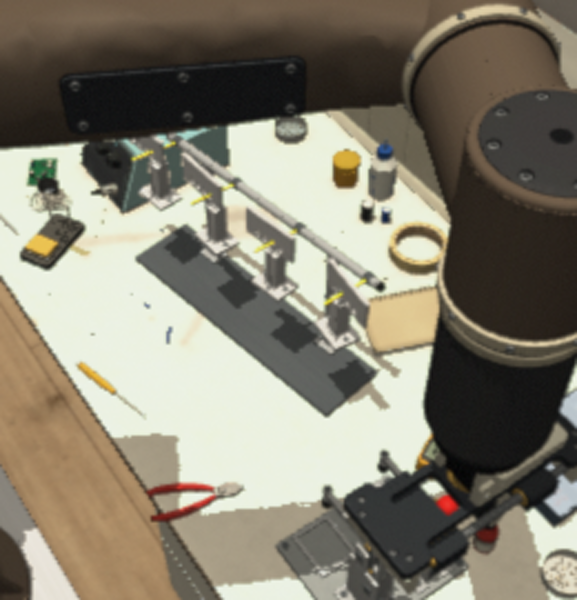

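All four brackets hang level, within 0.03 rad, and within 21 mm of their pegs. The robot is clear of everything, so I'm handing in.

```bash
python3 -c "
from station import arm
print(arm.job_done())"
```

```text
the job is handed in; nothing more can be done
None
```

All four brackets hang level on their own pegs, both clamps are pressed shut over the empty nests, the multimeter and oil bottle were left alone, and the job is handed in; the hand-in call gave no verdict.

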